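# Set up a strap clamp over a folded bracket

## Robot

A 7-joint arm with a two-finger parallel gripper is mounted at the origin on the work surface. World frame = base frame: x ahead of the robot, y to its left, z up, the work surface at z = 0. Lengths are in m, angles in rad, forces in N, time in s.
With the tool pointing down it reaches from about 0.375 to 0.925 m from the base axis. Payload 3.1 kg.
Tool frame: the origin (TCP) lies midway between the tips of the shut fingers; the grasp point (between the pads) lies 19 mm behind it; z points along the fingers, y is the direction in which the jaws open and shut (so a half turn about z gives the same grasp; the last joint's range is limited). The gripper opens to 85 mm and grips with 20 to 120 N. Pads are 22 mm wide; open, the fingers measure 114 mm over their backs; the gripper's body (76 mm by 85 mm) begins 54 mm behind the grasp point. The pads swing forward as they close: fully open they stand 13 mm farther back than shut.
Start: joints at [-1.258, 0.383, 0.044, 1.598, -0.018, 1.161, -0.05], TCP at [0.26, 0.596, 0.198] pointing down, gripper open.
Joint ranges: [-2.61, 2.61], [-0.41, 2.15], [-1.48, 1.57], [0, 2.5], [-1.57, 4.71], [0.05, 1.97], [-2.85, 2.85]. Speed limits (rad/s): [2.79, 2.79, 3.14, 3.14, 3.14, 3.14, 3.14].

## Interface

Orientations are given as a unit quaternion [x, y, z, w].
In Python, from cell import read_state, optics, order gives the robot as it stands.
- The arm moves only by the shell command python3 -m handwheel 'ROWS'. ROWS is JSON, a list of rows, each an object of numbers: "tx", "ty", "tz": the shift along the tool's x, y, z in m; "wx", "wy", "wz": the turn, a rotation vector about the tool's x, y, z in rad; "claw": the finger opening in m, from 0 to 0.0854. A call has exactly 10 rows; each row is the pose to reach, as a shift and turn from the pose commanded when the call began, along the tool's axes at that moment; what a row does not reach only later rows make up. A row lasts 1/8 s, in which the tool goes at most 62.5 mm and 10.7 degrees, less where a joint would pass 70% of its speed; a pose out of reach is approached as far as the arm can. A call with a gripper value outside its range is refused whole. The fingers move at their own pace and stop on an object; the grip force is fixed at half the most. Time passes only in rows, so rows that repeat a pose let the fingers close, or fill a call up. It gives the time, the measured TCP pose, the force and the opening at its end, in the units of the state.
- read_state(): the state, without advancing time (a new reading comes with each control period).
- optics.grab_frame(name): name is "side" or "top"; returns (picture, depth): 384x512x3 uint8, red, green, blue; 384x512 float32, m along the optical axis (not along the pixel's ray), 0 where there is no reading.
- optics.get_calibration(name): a dict with "fx", "fy", "cx", "cy" (pixels), "eye" and "attitude" of the camera in the world. Camera axes: x right, y down, z forward; pixel columns grow to the right and rows downward; lengths in m; the calibration is good to about 2 mm. A picture is of the moment at which its call begins. get_calibration takes no time and is no camera call.
- order.close_job(): hands the job in, once; it reports no verdict.
The state is a dict: "t": time; "q": joint angles; "joint_velocities": joint speeds; "effort": joint torques, N m; "tcp_pos": TCP position; "ee_rot": TCP orientation; "wrist_force": force on the tool from outside, world axes, zero at the start; "ft_torque": the same for the moment, N m; "finger_gap": finger opening in m.
Only numpy, scipy, OpenCV 4.12 (cv2) and the standard library are available. Lean on these libraries where they do the work, as an engineer would, in place of code of your own. Each camera call takes 0.05 s, during which the arm holds its last target. There are 200 camera calls.

## Task

Set up the strap clamp in this order: first set the folded bracket down flat between the pins of the pinned seat, then the tall heel block flat inside the rimmed seat at the other side of the stud, both upright and square to their seats. Next lower the slotted strap over the stud so that it lies along the station, level across bracket and block, and last drop the round quick nut over the stud, flat onto the strap. Leave the thin packing plate, the caliper and the ink bottle where they are.

Things in the scene. Friction and masses are not known exactly. Their poses are not given: they have to be found in the camera images.
- bracket: the work: folded bare aluminium channel, legs down (open underneath and at both ends), 60 (own x) x 44 (own y) x 40 mm high, 3 mm sheet, with an 18 mm round hole in the middle of its flat top. Loose, about 0.14 kg. Origin at the centre of its underside, z up. Grip it across its 44 mm width.
- heel_block: tall solid steel heel block, 50 (own x) x 40 (own y) x 40 mm high, two dark 12 mm holes side by side on top and on its long sides. Loose, about 0.5 kg. Origin at the centre of its underside, z up. Grip it across its 40 mm width.
- strap: flat dark steel clamp strap, 150 (own x) x 40 (own y) x 12 mm thick, with one slot through its middle, 36 (x) x 24 (y) mm. Loose, about 0.4 kg. Origin at the centre of its underside, z up. Grip it across its 40 mm width at the middle; the stud passes up through the slot between the fingers.
- quick_nut: round steel slip-on nut (no thread, it just drops over the stud): flange 52 mm diameter, 7 mm high, body 42 mm diameter above it, 30 mm high in all, through bore 24 mm. Loose, about 0.25 kg. Stands flange down; origin at the centre of its underside, z up. Grip the 42 mm body.
- station: the clamping station, fixed to the bench: dark steel base plate 210 (own x) x 90 (own y) x 10 mm, with an upright 12 mm diameter stud at its middle, pointed tip 94 mm above the bench. Origin on the bench under the stud, z up. Pinned seat 58 mm from the stud on its +x side, rimmed seat 58 mm on its -x side. It may be turned any way round.
- bracket_seat: pinned seat for the bracket, fixed on the station: bright aluminium pad 86 (own x) x 72 (own y) x 6 mm, with eight upright pins (6 mm diameter, 5 mm high above the pad) around a free area 72 (x) x 56 (y) mm. Origin at the centre of its underside, 10 mm above the bench; the bracket stands on the pad's top, 16 mm above the bench. Axes parallel to the station's.
- heel_seat: rimmed seat for the heel block, fixed on the station: bright steel pad 74 (own x) x 64 (own y) x 6 mm with a dark rim 4 mm high above its floor around a free area 64 (x) x 54 (y) mm. Origin at the centre of its underside, 10 mm above the bench; the block stands on the floor, 16 mm above the bench. Axes parallel to the station's.
- packing_plate: bystander, not wanted for this job: thin steel packing plate 85 x 30 x 12 mm with three dark 8 mm holes in a row on top. Loose. Origin at the centre of its underside.
- caliper: bystander: steel sliding caliper lying flat beyond the station, bar 200 mm long (own x), jaws to own -y, 8 mm thick. Loose. Origin under the bar's middle.
- ink_bottle: bystander: upright white marking-ink bottle, 36 mm diameter, 85 mm high, black cap. Loose. Origin at the centre of its underside.
Mind the look-alikes: they are no part of the job. What is shaped like the bracket but blue is not meant.

How it is judged:
By the outcome, as a careful person would: the job done as asked, in the order asked, and still so for the second after the job is handed in, with the robot touching nothing.
It also fails if it takes over 112 s, if anything falls off the work surface, if the arm or the gripper's body presses on something with over 40 N, if the wrist force passes 120 N, or if a joint passes its speed limit or range.

## Working session

There is one attempt and no reset: what is moved stays moved. The work goes in short steps, Python scripts to look and compute and a shell command to move; the robot and the scene stay as the last step left them, time stands still between calls to the robot, and variables do not carry over. Pictures are saved under pics/ and viewed, about 12 in all and at most 16, crops included, and the job is handed in when it is done.

```bash
mkdir -p pics; ls
python3 - <<'E'
from cell import read_state, optics
import cv2,numpy as np
print(read_state())
for n in("top","side"):
    p,d=optics.grab_frame(n); cv2.imwrite(f"pics/{n}0.png",cv2.resize(p[:,:,::-1],(800,600),interpolation=cv2.INTER_CUBIC)); np.savez(f"{n}0.npz",p=p,d=d); print(optics.get_calibration(n))
E
```

```text
pics
{'t': 0.0, 'q': array([-1.25778883,  0.38384737,  0.04383776,  1.59956628, -0.01788449,
        1.16120035, -0.04988561]), 'joint_velocities': array([-7.41210047e-04,  2.45526450e-04,  1.62049836e-03,  9.85439133e-04,
        6.26888079e-04, -3.95256850e-04,  2.60059930e-05]), 'effort': array([-5.33380935e-04, -4.33458817e+01,  1.02438379e+00, -2.49514729e+01,
        1.06266353e-02,  1.15070320e-02,  6.98564833e-06]), 'tcp_pos': array([0.25918406, 0.59497163, 0.19668292]), 'ee_rot': array([ 2.03914806e-01,  9.78987755e-01, -1.30056451e-03, -1.90629555e-04]), 'wrist_force': array([ 0.25119114, -0.52103977,  1.2380373 ]), 'ft_torque': array([ 0.05727945,  0.00815145, -0.05015409]), 'finger_gap': 0.08555007713641256}
{'fx': 400.84298855492, 'fy': 400.84298855492, 'cx': 257.9492567642609, 'cy': 189.75555534140892, 'eye': array([0.42337581, 0.06904075, 1.09199395]), 'attitude': array([-0.69762591,  0.71171159, -0.04894101,  0.06625315])}
{'fx': 372.4882039608624, 'fy': 372.4882039608624, 'cx': 253.6010049171005, 'cy': 189.5759499097095, 'eye': array([ 0.0885235 , -0.50128548,  0.76091615]), 'attitude': array([ 0.85435091, -0.32487889,  0.1446364 , -0.37897036])}
```

View pics/top0.png

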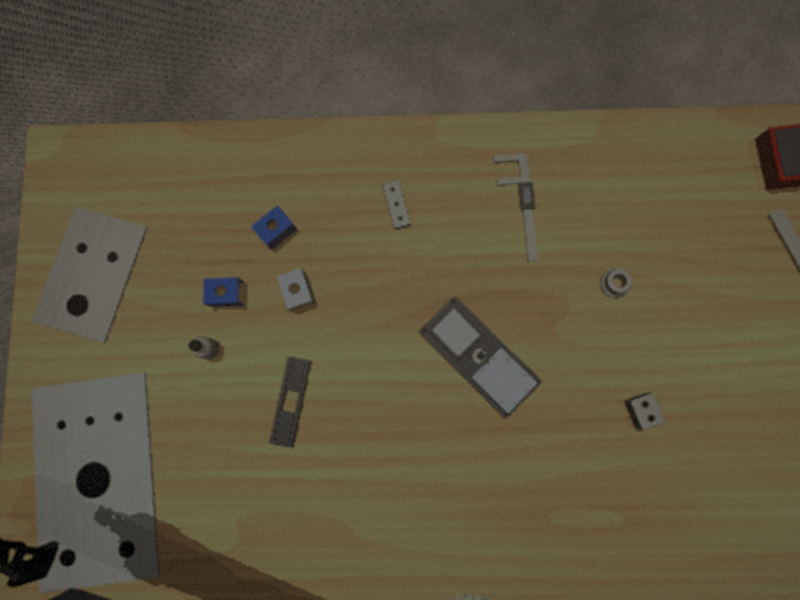

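View pics/side0.png

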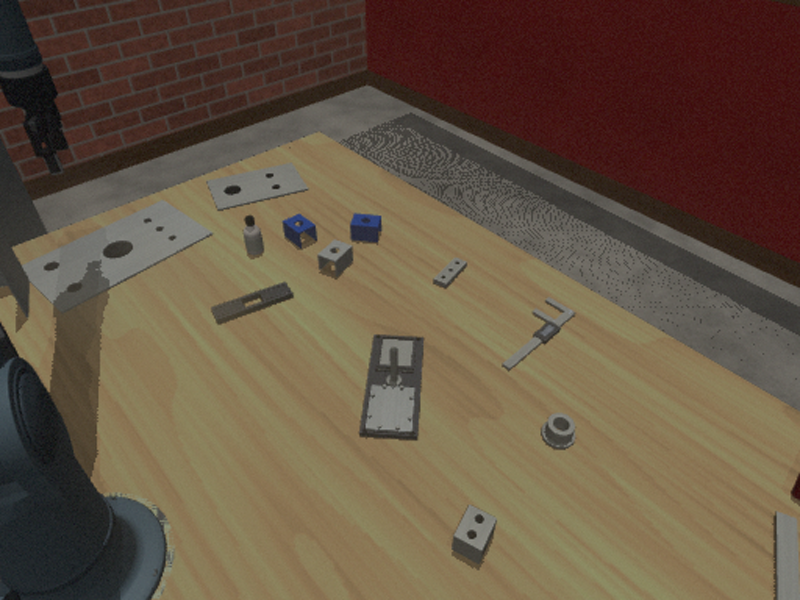

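Top picture (800x600 view): the bare bracket is at (294,290). Two blue look-alikes are at (274,227) and (222,291). The strap is at (291,402) and the station's stud at (481,355), with the pinned seat to its lower right (505,378) and the rimmed seat to its upper left (456,330). The nut is at (617,283), the heel block with two holes at (645,411), and the packing plate with three holes at (397,205). The side picture agrees. Next I'll measure and confirm with enlarged crops.

```bash
cat > h.py <<'E'
import numpy as np,cv2
from scipy.spatial.transform import Rotation as R
from cell import read_state, optics
def cloud(n,d):
    c=optics.get_calibration(n); v,u=np.mgrid[:d.shape[0],:d.shape[1]]
    P=np.stack([(u-c['cx'])/c['fx']*d,(v-c['cy'])/c['fy']*d,d],-1)
    return P@R.from_quat(c['attitude']).as_matrix().T+c['eye']
def pix(n,X):
    c=optics.get_calibration(n); p=(np.asarray(X)-c['eye'])@R.from_quat(c['attitude']).as_matrix()
    return np.stack([p[...,0]/p[...,2]*c['fx']+c['cx'],p[...,1]/p[...,2]*c['fy']+c['cy']],-1)
def rect(Q):
    (x,y),(w,h),a=cv2.minAreaRect((Q[:,:2]*1000).astype(np.float32))
    if w<h: w,h,a=h,w,a+90
    return [round(t,1) for t in (x,y,w,h,(a+90)%180-90)]
def yaw():
    s=read_state(); M=R.from_quat(s['ee_rot']).as_matrix()
    return s,M
E
python3 - <<'E'
from h import *
for n in("top","side"):
    z=np.load(f"{n}0.npz"); d=z['d']; p=z['p']
    W=cloud(n,d); H=W[...,2]
    ok=(d>0)&(W[...,0]>.2)&(W[...,0]<1)&(abs(W[...,1])<.6)
    fl=ok&(abs(H)<.006); A=np.c_[W[fl][:,:2],np.ones(fl.sum())]; co=np.linalg.lstsq(A,W[fl][:,2],rcond=None)[0]; print(n,"floor",co, "std",(W[fl][:,2]-A@co).std())
    m=(ok&(H>.006)&(H<.15)).astype(np.uint8); k,L,st,ce=cv2.connectedComponentsWithStats(m)
    for i in range(1,k):
        if st[i,4]<25: continue
        q=W[L==i]; zt=np.percentile(q[:,2],95); t=q[q[:,2]>zt-.005]
        print(i,ce[i].round(),st[i,4],"ztop %.4f"%np.median(t[:,2]),rect(t),t[:,:2].mean(0).round(4),len(t),p[L==i].mean(0).round())
z=np.load("top0.npz")['p'][:,:,::-1]
f=lambda x,y:cv2.resize(z[y-40:y+40,x-40:x+40],(400,300),interpolation=cv2.INTER_CUBIC) if 0 else cv2.resize(z[y-30:y+30,x-40:x+40],(400,300),interpolation=cv2.INTER_CUBIC)
im=np.vstack([np.hstack([f(185,185),f(308,228)]),np.hstack([f(186,257),f(405,225)])])
cv2.imwrite("pics/crop1.png",cv2.convertScaleAbs(im,alpha=1.6))
E
```

```text
top floor [-0.00035702 -0.00020655 -0.00062896] std 0.002085876243785283
2 [499.  99.] 976 ztop 0.0506 [833.7, -574.9, 98.7, 55.1, 3.3] [ 0.8368 -0.5719] 531 [50. 32. 26.]
21 [253. 130.] 311 ztop 0.0114 [772.2, 105.0, 85.8, 30.0, 13.9] [0.7718 0.1052] 261 [100.  99.  89.]
26 [337. 125.] 115 ztop 0.0079 [781.8, -129.4, 58.4, 25.4, -1.8] [ 0.7821 -0.1298] 115 [68. 65. 59.]
29 [174. 145.] 392 ztop 0.0389 [730.6, 322.5, 59.4, 44.8, -51.4] [0.7301 0.323 ] 269 [45. 55. 83.]
35 [503. 150.] 276 ztop 0.0095 [691.9, -584.0, 106.5, 27.1, 23.0] [ 0.6987 -0.5801] 222 [92. 88. 79.]
65 [188. 184.] 359 ztop 0.0389 [616.8, 282.1, 61.0, 44.0, 17.3] [0.6168 0.2823] 287 [101. 101. 100.]
67 [394. 180.] 224 ztop 0.0289 [619.6, -275.1, 39.8, 39.5, 81.5] [ 0.6196 -0.275 ] 123 [84. 80. 71.]
71 [141. 186.] 368 ztop 0.0393 [616.5, 408.8, 58.3, 44.2, -88.8] [0.6158 0.4087] 255 [44. 56. 88.]
75 [307. 228.] 2513 ztop 0.0167 [493.3, -34.9, 195.1, 73.1, 46.1] [ 0.4933 -0.037 ] 987 [85. 84. 81.]
80 [130. 222.] 225 ztop 0.0839 [518.5, 436.2, 16.3, 15.4, 26.3] [0.5185 0.4358] 39 [65. 61. 51.]
81 [185. 257.] 728 ztop 0
[... 971 characters left out ...]
121 ztop 0.0081 [790.3, -129.4, 66.6, 32.2, 14.9] [ 0.7858 -0.1287] 121 [84. 83. 80.]
102 [251. 247.] 2241 ztop 0.0176 [496.0, -34.6, 199.3, 70.1, 44.7] [ 0.4908 -0.0404] 753 [99. 98. 93.]
105 [331. 228.] 56 ztop 0.0070 [697.5, -132.9, 66.2, 15.6, 1.2] [ 0.6966 -0.1336] 56 [123. 122. 113.]
107 [358. 275.] 339 ztop 0.0295 [621.2, -276.5, 40.5, 40.0, 6.5] [ 0.6203 -0.2762] 158 [95. 93. 86.]
108 [510. 312.] 46 ztop 0.0261 [790.6, -554.4, 12.5, 1.9, 17.5] [ 0.7885 -0.555 ] 7 [50. 22. 19.]
109 [303. 341.] 663 ztop 0.0398 [401.3, -302.5, 51.5, 39.9, 18.9] [ 0.4    -0.3032] 489 [106. 105.  97.]
110 [502. 350.] 567 ztop 0.0095 [688.1, -587.9, 122.3, 26.7, 22.8] [ 0.6968 -0.582 ] 561 [122. 122. 116.]
```

View pics/crop1.png

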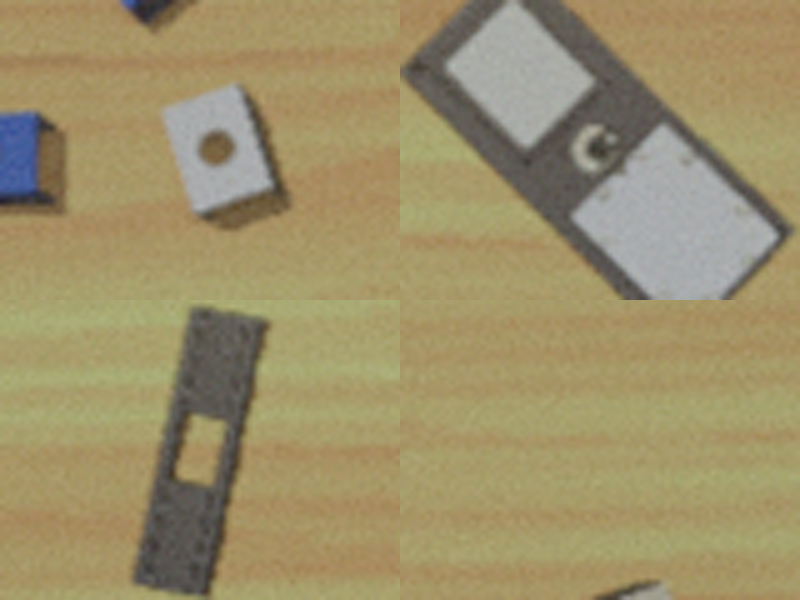

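```bash
cat >> h.py <<'E'
def go(x,y,z,yd):
    "rows values to reach TCP (m) with tool y at world angle yd (deg), tool down"
    s,M=yaw(); a=np.radians(yd); Y=np.array([np.cos(a),np.sin(a),0]); Z=np.array([0,0,-1.]); T=np.c_[np.cross(Y,Z),Y,Z]
    t=M.T@(np.array([x,y,z])-s['tcp_pos']); r=R.from_matrix(M.T@T).as_rotvec()
    print("t %.2f gap %.4f tcp"%(s['t'],s['finger_gap']),s['tcp_pos'].round(4),"ydir %.2f"%np.degrees(np.arctan2(M[1,1],M[0,1])),"tool z",M[:,2].round(4),"F",s['wrist_force'].round(1),"q",s['q'].round(2))
    print("T",t.round(4),"W",r.round(4))
E
python3 - <<'E'
from h import *
for n in("top","side"):
    d=np.load(f"{n}0.npz")['d']; W=cloud(n,d).reshape(-1,3)
    b=W[(abs(W[:,0]-.493)<.13)&(abs(W[:,1]+.037)<.13)]
    q=b[(b[:,2]>.0065)&(b[:,2]<.02)]; print(n,"base",rect(q))
    s=b[b[:,2]>.035]; print("stud",s[:,:2].mean(0).round(4),len(s),s[:,2].max())
    a=np.radians(45.5); u=(b[:,0]-.493)*np.cos(a)+(b[:,1]+.037)*np.sin(a)
    for lab,k in(("pinned",u<-.02),("rim",u>.02)):
        t=b[k&(b[:,2]>.0132)&(b[:,2]<.03)]; print(lab,rect(t),t[:,:2].mean(0).round(4))
go(.6174,.2821,.12,-72.8)
E
```

```text
top base [496.6, -34.2, 208.8, 89.9, 44.2]
stud [0.4259 0.0655] 835 1.0919939543263648
pinned [449.1, -74.8, 80.9, 75.9, -47.2] [ 0.4509 -0.0776]
rim [540.1, 5.9, 85.4, 83.0, 43.8] [0.5386 0.0054]
side base [497.5, -34.6, 211.1, 89.9, 43.9]
stud [ 0.4954 -0.037 ] 69 0.09471604481063167
pinned [451.5, -77.0, 76.0, 74.6, 43.7] [ 0.451  -0.0793]
rim [544.4, 2.0, 78.7, 77.4, 45.7] [0.5413 0.0068]
t 0.10 gap 0.0855 tcp [0.2593 0.595  0.1968] ydir 66.46 tool z [-8.0e-04 -2.2e-03 -1.0e+00] F [ 0.7 -0.1 -0.5] q [-1.26  0.38  0.04  1.6  -0.02  1.16 -0.05]
T [-0.4533 -0.1437  0.0772] W [-9.0000e-04  3.0000e-03  2.4306e+00]
```

```bash
python3 -m handwheel '[{"tx":-0.453,"ty":-0.144,"tz":0.05,"wz":2.43,"claw":0.085},{"tx":-0.453,"ty":-0.144,"tz":0.05,"wz":2.43,"claw":0.085},{"tx":-0.453,"ty":-0.144,"tz":0.05,"wz":2.43,"claw":0.085},{"tx":-0.453,"ty":-0.144,"tz":0.05,"wz":2.43,"claw":0.085},{"tx":-0.453,"ty":-0.144,"tz":0.05,"wz":2.43,"claw":0.085},{"tx":-0.453,"ty":-0.144,"tz":0.05,"wz":2.43,"claw":0.085},{"tx":-0.453,"ty":-0.144,"tz":0.05,"wz":2.43,"claw":0.085},{"tx":-0.453,"ty":-0.144,"tz":0.05,"wz":2.43,"claw":0.085},{"tx":-0.453,"ty":-0.144,"tz":0.05,"wz":2.43,"claw":0.085},{"tx":-0.453,"ty":-0.144,"tz":0.05,"wz":2.43,"claw":0.085}]'
python3 - <<'E'
from h import *
go(.6174,.2821,.06,-72.8)
# overlay station model on stored pictures
c=np.array([.497,-.0346]); a=np.radians(44.1-180)
def P(n,pts): 
    pts=np.asarray(pts,float); w=np.c_[c[0]+pts[:,0]*np.cos(a)-pts[:,1]*np.sin(a),c[1]+pts[:,0]*np.sin(a)+pts[:,1]*np.cos(a),pts[:,2]]; return pix(n,w)
bx=lambda x,y,l,w,z:[(x+l/2,y+w/2,z),(x-l/2,y+w/2,z),(x-l/2,y-w/2,z),(x+l/2,y-w/2,z)]
ims=[]
for n in("top","side"):
    p=np.load(f"{n}0.npz")['p'][:,:,::-1]; o=P(n,[(0,0,.02)])[0].round().astype(int); x0,y0=o-[40,45]
    S=5; im=cv2.convertScaleAbs(cv2.resize(p[y0:y0+110 if 0 else y0+90,x0:x0+80],None,fx=S,fy=S,interpolation=cv2.INTER_CUBIC),alpha=1.6)
    for b,col in((bx(0,0,.21,.09,.01),(0,0,255)),(bx(.058,0,.086,.072,.016),(0,255,0)),(bx(-.058,0,.074,.064,.02),(255,0,0)),([(0,0,.01),(0,0,.094)],(0,255,255))):
        q=((P(n,b)-[x0,y0]+.5)*S).round().astype(int); cv2.polylines(im,[q],True,col,1)
    ims.append(im)
cv2.imwrite("pics/ov.png",np.hstack(ims))
E
```

```text
t 0.10 gap 0.0855 tcp [0.2593 0.595  0.1968] ydir 66.46 tool z [-8.0e-04 -2.2e-03 -1.0e+00] F [ 0.7 -0.1 -0.5] q [-1.26  0.38  0.04  1.6  -0.02  1.16 -0.05]
T [-0.4533 -0.1436  0.1372] W [-9.0000e-04  3.0000e-03  2.4306e+00]invalid input
```

View pics/ov.png

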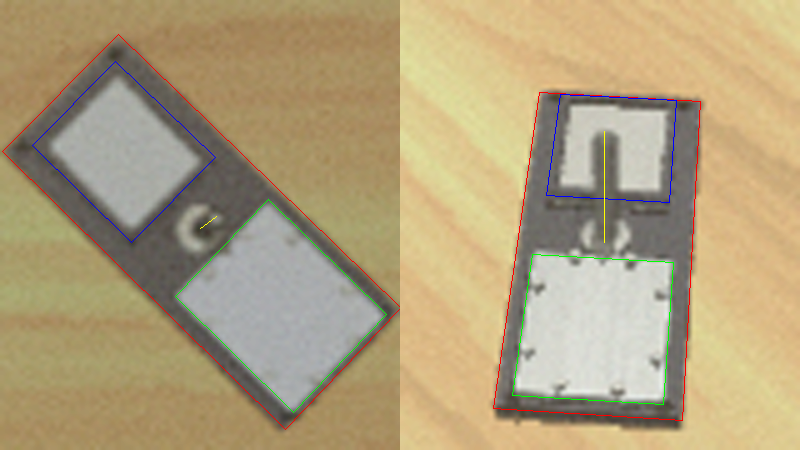

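The overlay shows the station model on the plate, both seats and the stud in both views, to about 1–2 px. The move was refused, so I'll retry with all seven keys in each row.

```bash
python3 -m handwheel '[{"tx":-0.453,"ty":-0.144,"tz":0.05,"wx":0,"wy":0,"wz":2.43,"claw":0.085},{"tx":-0.453,"ty":-0.144,"tz":0.05,"wx":0,"wy":0,"wz":2.43,"claw":0.085},{"tx":-0.453,"ty":-0.144,"tz":0.05,"wx":0,"wy":0,"wz":2.43,"claw":0.085},{"tx":-0.453,"ty":-0.144,"tz":0.05,"wx":0,"wy":0,"wz":2.43,"claw":0.085},{"tx":-0.453,"ty":-0.144,"tz":0.05,"wx":0,"wy":0,"wz":2.43,"claw":0.085},{"tx":-0.453,"ty":-0.144,"tz":0.05,"wx":0,"wy":0,"wz":2.43,"claw":0.085},{"tx":-0.453,"ty":-0.144,"tz":0.05,"wx":0,"wy":0,"wz":2.43,"claw":0.085},{"tx":-0.453,"ty":-0.144,"tz":0.05,"wx":0,"wy":0,"wz":2.43,"claw":0.085},{"tx":-0.453,"ty":-0.144,"tz":0.05,"wx":0,"wy":0,"wz":2.43,"claw":0.085},{"tx":-0.453,"ty":-0.144,"tz":0.05,"wx":0,"wy":0,"wz":2.43,"claw":0.085}]'
python3 -c "
from h import *
go(.6174,.2821,.06,-72.8)"
```

```text
t: 1.35
tcp_pos: [0.6175, 0.2816, 0.1471]
ee_rot: [0.912, 0.411, -0.001, 0.0]
wrist_force: [-0.7, 0.4, -0.2]
finger_gap: 0.0845
t 1.35 gap 0.0845 tcp [0.6175 0.2816 0.1471] ydir -41.45 tool z [-0.0014 -0.001  -1.    ] F [-0.7  0.4 -0.2] q [-0.89  0.53  0.54  1.59 -0.29  1.11 -0.99]
T [ 0.0005 -0.0004  0.0871] W [1.000e-04 1.700e-03 5.472e-01]
```

```bash
python3 -m handwheel '[{"tx":0.0005,"ty":-0.0004,"tz":0.04,"wx":0,"wy":0.0017,"wz":0.547,"claw":0.085},{"tx":0.0005,"ty":-0.0004,"tz":0.06,"wx":0,"wy":0.0017,"wz":0.547,"claw":0.085},{"tx":0.0005,"ty":-0.0004,"tz":0.07,"wx":0,"wy":0.0017,"wz":0.547,"claw":0.085},{"tx":0.0005,"ty":-0.0004,"tz":0.08,"wx":0,"wy":0.0017,"wz":0.547,"claw":0.085},{"tx":0.0005,"ty":-0.0004,"tz":0.10,"wx":0,"wy":0.0017,"wz":0.547,"claw":0.085},{"tx":0.0005,"ty":-0.0004,"tz":0.12,"wx":0,"wy":0.0017,"wz":0.547,"claw":0.085},{"tx":0.0005,"ty":-0.0004,"tz":0.139,"wx":0,"wy":0.0017,"wz":0.547,"claw":0.085},{"tx":0.0005,"ty":-0.0004,"tz":0.139,"wx":0,"wy":0.0017,"wz":0.547,"claw":0.03},{"tx":0.0005,"ty":-0.0004,"tz":0.139,"wx":0,"wy":0.0017,"wz":0.547,"claw":0.03},{"tx":0.0005,"ty":-0.0004,"tz":0.139,"wx":0,"wy":0.0017,"wz":0.547,"claw":0.03}]'
python3 - <<'E'
from h import *
go(.6174,.2821,.008,-72.8)
p,d=optics.grab_frame("side"); q=pix("side",[.617,.282,.04]).astype(int); print(q)
cv2.imwrite("pics/g1.png",cv2.convertScaleAbs(cv2.resize(p[q[1]-60:q[1]+60,q[0]-80:q[0]+80,::-1],None,fx=5,fy=5,interpolation=cv2.INTER_CUBIC),alpha=1.6))
E
```

```text
t: 2.6
tcp_pos: [0.6184, 0.2839, 0.0102]
ee_rot: [0.988, 0.154, 0.002, -0.001]
wrist_force: [0.1, 1.1, 0.2]
finger_gap: 0.0318
t 2.60 gap 0.0318 tcp [0.6184 0.2839 0.0102] ydir -72.31 tool z [ 0.0033  0.0018 -1.    ] F [0.1 1.1 0.2] q [-0.91  0.71  0.58  1.66 -0.47  0.9  -1.41]
T [-0.0016  0.0014  0.0022] W [-0.0008 -0.0037  0.0086]
[213 159]
```

View pics/g1.png

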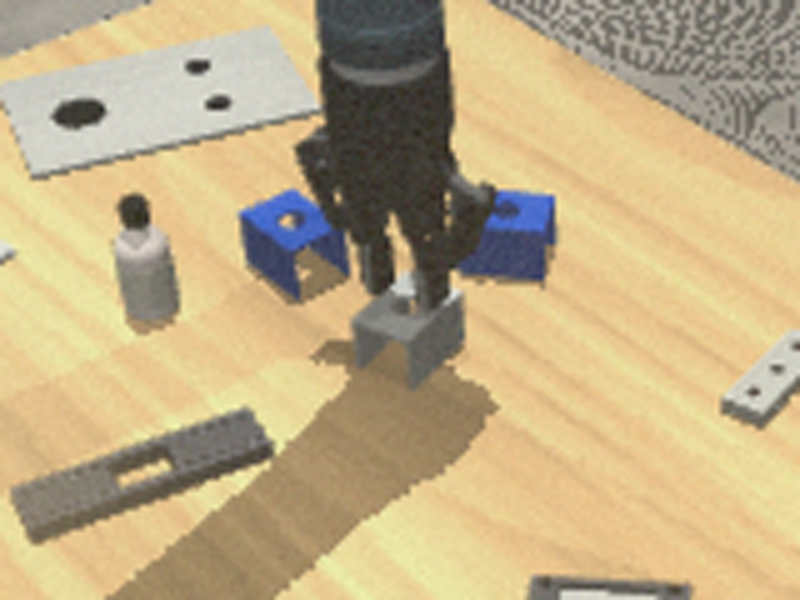

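The crop shows the fingertips apparently at the bracket's top (430,300) with a gap of 32 mm, so the pads aren't across it. I'll measure from both depth pictures before doing anything.

Run:
```python
from h import *
ims=[]
for n in("side","top"):
    p,d=optics.grab_frame(n); W=cloud(n,d); B=(d>0)&(abs(W[...,0]-.617)<.07)&(abs(W[...,1]-.282)<.07)&(W[...,2]>.006)&(W[...,2]<.12)
    g=p.max(-1); dark=B&(g<70); 
    br=B&(g>=75)
    for lab,m in(("dark",dark),("bright",br)):
        q=W[m]; print(n,lab,len(q))
        for z0 in np.arange(.0,.12,.01):
            t=q[(q[:,2]>=z0)&(q[:,2]<z0+.01)]
            if len(t)>3: print("  z%.2f"%z0,len(t),t[:,:2].min(0).round(3),t[:,:2].max(0).round(3))
    t=W[br&(W[...,2]>.034)]; print("top",rect(t),np.median(t[:,2]))
    q=pix(n,[.617,.282,.04]).astype(int); ims.append(cv2.convertScaleAbs(cv2.resize(p[q[1]-30:q[1]+30,q[0]-20:q[0]+20,::-1],None,fx=10,fy=10,interpolation=cv2.INTER_CUBIC),alpha=2))
cv2.imwrite("pics/g2.png",np.hstack(ims)); print(read_state())
```

```text
side dark 476
  z0.00 16 [0.584 0.253] [0.651 0.313]
  z0.01 44 [0.583 0.252] [0.648 0.31 ]
  z0.02 34 [0.585 0.253] [0.65  0.295]
  z0.03 31 [0.585 0.254] [0.649 0.302]
  z0.04 16 [0.598 0.25 ] [0.632 0.304]
  z0.05 30 [0.602 0.256] [0.633 0.307]
  z0.06 34 [0.603 0.255] [0.632 0.307]
  z0.07 29 [0.603 0.254] [0.63  0.306]
  z0.08 26 [0.6   0.252] [0.626 0.309]
  z0.09 75 [0.593 0.236] [0.642 0.323]
  z0.10 61 [0.593 0.232] [0.644 0.332]
  z0.11 80 [0.592 0.226] [0.647 0.334]
side bright 131
  z0.01 4 [0.597 0.256] [0.654 0.272]
  z0.02 5 [0.584 0.253] [0.653 0.294]
  z0.03 57 [0.583 0.256] [0.654 0.31 ]
  z0.04 48 [0.585 0.254] [0.645 0.309]
top [616.1, 284.7, 95.4, 59.3, -69.7] 0.040154560660865424
top dark 169
  z0.00 5 [0.583 0.253] [0.625 0.292]
  z0.01 6 [0.582 0.252] [0.62  0.292]
  z0.02 4 [0.584 0.253] [0.616 0.292]
  z0.03 46 [0.583 0.252] [0.62  0.297]
  z0.04 23 [0.581 0.253] [0.616 0.296]
  z0.05 9 [0.601 0.256] [0.625 0.301]
  z0.08 5 [0.613 0.251] [0.621 0.258]
  z0.09 33 [0.614 0.237] [0.634 0.26 ]
  z0.10 14 [0.609 0.232] [0.631 0.257]
  z0.11 18 [0.605 0.225] [0.62
[... 186 characters left out ...]
.91079885,  0.71470311,  0.57847925,  1.66274667, -0.47373159,
        0.90448992, -1.40884908]), 'joint_velocities': array([-7.76607721e-05,  2.31066486e-03, -4.58530130e-03,  2.19176758e-03,
       -1.05369946e-03, -5.44581162e-04,  3.67362315e-03]), 'effort': array([ 2.81602854e-02, -4.71691453e+01,  1.05783257e+01, -1.91166472e+01,
        6.97773707e-03, -9.89013322e-03,  2.43340755e-04]), 'tcp_pos': array([0.61803122, 0.28394918, 0.00994575]), 'ee_rot': array([ 9.88094972e-01,  1.53836947e-01,  1.46313865e-03, -6.15521491e-04]), 'wrist_force': array([-0.42344362,  0.27078912, -0.18776776]), 'ft_torque': array([-0.01282272,  0.00014779, -0.007444  ]), 'finger_gap': 0.030155876013695303}
```

View pics/g2.png

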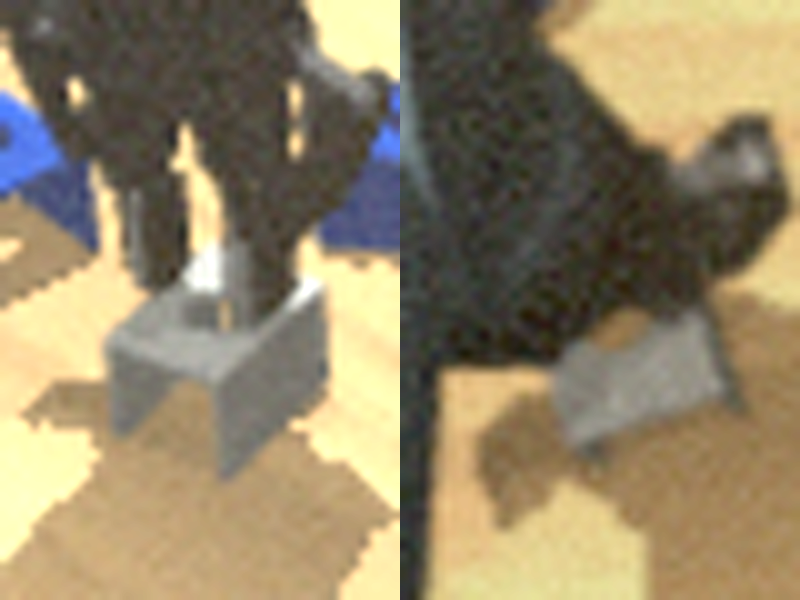

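Run:
```python
from h import *
d=np.load("side0.npz")['d']; W=cloud("side",d); m=(d>0)&(abs(W[...,0]-.26)<.08)&(abs(W[...,1]-.596)<.08)&(W[...,2]>.12)&(W[...,2]<.4)
q=W[m]; print("t0 side: lowest gripper z",np.sort(q[:,2])[:12].round(3))
d=np.load("top0.npz")['d']; W=cloud("top",d); m=(d>0)&(abs(W[...,0]-.26)<.08)&(abs(W[...,1]-.596)<.08)&(W[...,2]>.12)
if m.any(): print("top",np.sort(W[m][:,2])[:8].round(3))
```

```text
t0 side: lowest gripper z [0.243 0.244 0.244 0.244 0.244 0.244 0.245 0.245 0.245 0.245 0.245 0.246]
top [0.243 0.245 0.248 0.248 0.249 0.249 0.25  0.25 ]
```

At the start the tips stood at z≈0.243 with the reported TCP at 0.197. That is about 46 mm behind it when open, where 13 mm was expected. The real fingertips are therefore about 30–33 mm higher than the reported TCP suggests, and I'll allow for that offset: open, descend further, check the tip height, then close.

```bash
python3 -m handwheel '[{"tx":-0.001,"ty":0.001,"tz":-0.015,"wx":0,"wy":-0.003,"wz":0.008,"claw":0.085},{"tx":-0.001,"ty":0.001,"tz":-0.02,"wx":0,"wy":-0.003,"wz":0.008,"claw":0.085},{"tx":-0.001,"ty":0.001,"tz":-0.02,"wx":0,"wy":-0.003,"wz":0.008,"claw":0.085},{"tx":-0.001,"ty":0.001,"tz":-0.02,"wx":0,"wy":-0.003,"wz":0.008,"claw":0.085},{"tx":-0.001,"ty":0.001,"tz":-0.01,"wx":0,"wy":-0.003,"wz":0.008,"claw":0.085},{"tx":-0.001,"ty":0.001,"tz":0.005,"wx":0,"wy":-0.003,"wz":0.008,"claw":0.085},{"tx":-0.001,"ty":0.001,"tz":0.016,"wx":0,"wy":-0.003,"wz":0.008,"claw":0.085},{"tx":-0.001,"ty":0.001,"tz":0.024,"wx":0,"wy":-0.003,"wz":0.008,"claw":0.085},{"tx":-0.001,"ty":0.001,"tz":0.028,"wx":0,"wy":-0.003,"wz":0.008,"claw":0.085},{"tx":-0.001,"ty":0.001,"tz":0.028,"wx":0,"wy":-0.003,"wz":0.008,"claw":0.085}]'
cat >> h.py <<'E'
def shot(n,X,name,w=40,h=30,S=10):
    p,d=optics.grab_frame(n); q=pix(n,X).astype(int); y0=max(q[1]-h,0); x0=max(q[0]-w,0)
    cv2.imwrite("pics/"+name,cv2.convertScaleAbs(cv2.resize(p[y0:q[1]+h,x0:q[0]+w,::-1],None,fx=S,fy=S,interpolation=cv2.INTER_CUBIC),alpha=1.8)); return p,cloud(n,d),d
E
python3 - <<'E'
from h import *
go(.6174,.2821,-.018,-72.8)
p,W,d=shot("side",[.617,.282,.04],"g3.png")
m=(d>0)&(abs(W[...,0]-.617)<.07)&(abs(W[...,1]-.282)<.075)&(W[...,2]>.006)&(W[...,2]<.08)&(p.max(-1)<70)
q=W[m]; y=(q[:,1]-.282)*np.cos(np.radians(17.2))-(q[:,0]-.617)*np.sin(np.radians(17.2))
for s in(1,-1): print(np.sort(q[s*y>.03][:,2])[:8].round(3))
E
```

```text
t: 4.0
tcp_pos: [0.6167, 0.2823, -0.0192]
ee_rot: [0.989, 0.15, -0.001, -0.0]
wrist_force: [-0.1, -0.7, -0.6]
finger_gap: 0.0849
t 4.00 gap 0.0849 tcp [ 0.6167  0.2823 -0.0192] ydir -72.77 tool z [-1.8e-03 -3.0e-04 -1.0e+00] F [-0.1 -0.7 -0.6] q [-0.9   0.75  0.56  1.67 -0.5   0.87 -1.4 ]
T [ 0.0006  0.0004 -0.0012] W [-0.0003  0.0018  0.0005]
[0.03  0.03  0.03  0.031 0.033 0.034 0.034 0.035]
[0.03  0.031 0.032 0.034 0.034 0.034 0.037 0.038]
```

View pics/g3.png

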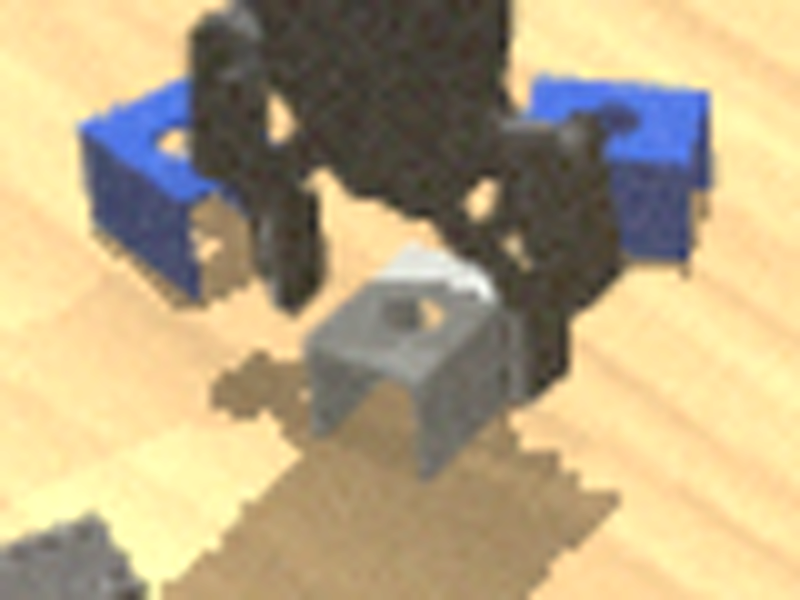

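The side crop shows the fingers straddling the bracket, with the tips at about 30 mm. I'll go 6 mm lower, close, then lift.

```bash
python3 -m handwheel '[{"tx":0.0005,"ty":0.0003,"tz":0.003,"wx":0,"wy":0.0018,"wz":0,"claw":0.085},{"tx":0.0005,"ty":0.0003,"tz":0.006,"wx":0,"wy":0.0018,"wz":0,"claw":0.085},{"tx":0.0005,"ty":0.0003,"tz":0.006,"wx":0,"wy":0.0018,"wz":0,"claw":0.03},{"tx":0.0005,"ty":0.0003,"tz":0.006,"wx":0,"wy":0.0018,"wz":0,"claw":0.03},{"tx":0.0005,"ty":0.0003,"tz":0.006,"wx":0,"wy":0.0018,"wz":0,"claw":0.03},{"tx":0.0005,"ty":0.0003,"tz":0.006,"wx":0,"wy":0.0018,"wz":0,"claw":0.03},{"tx":0.0005,"ty":0.0003,"tz":0.006,"wx":0,"wy":0.0018,"wz":0,"claw":0.03},{"tx":0.0005,"ty":0.0003,"tz":-0.02,"wx":0,"wy":0.0018,"wz":0,"claw":0.03},{"tx":0.0005,"ty":0.0003,"tz":-0.05,"wx":0,"wy":0.0018,"wz":0,"claw":0.03},{"tx":0.0005,"ty":0.0003,"tz":-0.08,"wx":0,"wy":0.0018,"wz":0,"claw":0.03}]'
python3 - <<'E'
from h import *
go(.4554,-.0750,.06,-45.9)
E
```

```text
t: 5.3
tcp_pos: [0.6163, 0.2819, 0.0608]
ee_rot: [0.989, 0.15, -0.001, 0.0]
wrist_force: [-0.6, -0.2, -1.5]
finger_gap: 0.0433
t 5.30 gap 0.0433 tcp [0.6163 0.2819 0.0608] ydir -72.77 tool z [-2.e-03 -5.e-04 -1.e+00] F [-0.6 -0.2 -1.5] q [-0.94  0.65  0.62  1.65 -0.44  0.99 -1.44]
T [-0.2594  0.2932  0.0013] W [-0.0006  0.0019 -0.4689]
```

```bash
python3 -m handwheel '[{"tx":0,"ty":0,"tz":-0.06,"wx":0,"wy":0.0019,"wz":-0.1,"claw":0.03},{"tx":-0.05,"ty":0.056,"tz":-0.06,"wx":0,"wy":0.0019,"wz":-0.2,"claw":0.03},{"tx":-0.09,"ty":0.102,"tz":-0.06,"wx":0,"wy":0.0019,"wz":-0.3,"claw":0.03},{"tx":-0.13,"ty":0.147,"tz":-0.06,"wx":0,"wy":0.0019,"wz":-0.4,"claw":0.03},{"tx":-0.17,"ty":0.192,"tz":-0.06,"wx":0,"wy":0.0019,"wz":-0.469,"claw":0.03},{"tx":-0.21,"ty":0.237,"tz":-0.06,"wx":0,"wy":0.0019,"wz":-0.469,"claw":0.03},{"tx":-0.24,"ty":0.271,"tz":-0.06,"wx":0,"wy":0.0019,"wz":-0.469,"claw":0.03},{"tx":-0.2594,"ty":0.2932,"tz":-0.06,"wx":0,"wy":0.0019,"wz":-0.469,"claw":0.03},{"tx":-0.2594,"ty":0.2932,"tz":-0.06,"wx":0,"wy":0.0019,"wz":-0.469,"claw":0.03},{"tx":-0.2594,"ty":0.2932,"tz":-0.06,"wx":0,"wy":0.0019,"wz":-0.469,"claw":0.03}]'
python3 - <<'E'
from h import *
go(.4554,-.0750,0.000,-45.9)
p,W,d=shot("side",[.4554,-.075,.16],"g4.png")
for n in("side","top"):
    if n=="top": p,d=optics.grab_frame(n); W=cloud(n,d)
    m=(d>0)&(abs(W[...,0]-.455)<.06)&(abs(W[...,1]+.075)<.06)&(W[...,2]>.12)&(W[...,2]<.19)&(p.max(-1)>75); q=W[m]
    if len(q)>10: print(n,len(q),"z",np.percentile(q[:,2],[2,50,98]).round(4),rect(q[q[:,2]>np.percentile(q[:,2],90)-.01]))
E
```

```text
t: 6.55
tcp_pos: [0.4566, -0.0737, 0.1207]
ee_rot: [0.927, 0.376, 0.001, -0.001]
wrist_force: [-0.6, -0.1, -1.8]
finger_gap: 0.0434
t 6.55 gap 0.0434 tcp [ 0.4566 -0.0737  0.1207] ydir -45.86 tool z [ 0.0017  0.0022 -1.    ] F [-0.6 -0.1 -1.8] q [-0.64  0.14  0.77  2.14 -0.12  0.91 -0.6 ]
T [-2.100e-03  1.000e-04  1.207e-01] W [-0.0004 -0.0028  0.0007]
side 371 z [0.1591 0.185  0.187 ] [453.2, -68.1, 62.3, 56.5, 45.9]
top 40 z [0.1439 0.1841 0.1882] [466.4, -44.9, 25.3, 11.9, -7.8]
```

View pics/g4.png

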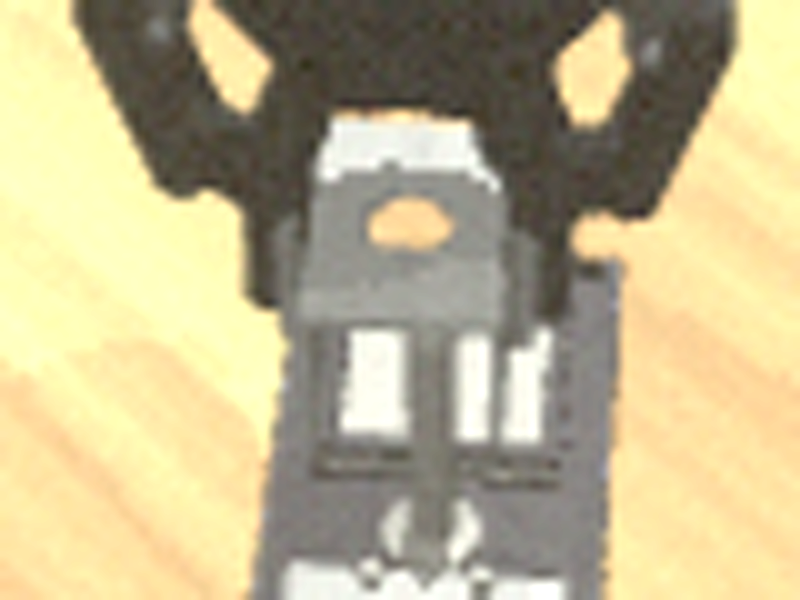

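The bracket hangs upright and square in the jaws. Its top is at 0.186, so its underside is TCP+25 mm. Lowering it into the pinned seat.

```bash
python3 -m handwheel '[{"tx":-0.003,"ty":0,"tz":0.03,"wx":0,"wy":-0.0028,"wz":0,"claw":0.03},{"tx":-0.003,"ty":0,"tz":0.06,"wx":0,"wy":-0.0028,"wz":0,"claw":0.03},{"tx":-0.003,"ty":0,"tz":0.085,"wx":0,"wy":-0.0028,"wz":0,"claw":0.03},{"tx":-0.003,"ty":0,"tz":0.10,"wx":0,"wy":-0.0028,"wz":0,"claw":0.03},{"tx":-0.003,"ty":0,"tz":0.11,"wx":0,"wy":-0.0028,"wz":0,"claw":0.03},{"tx":-0.003,"ty":0,"tz":0.118,"wx":0,"wy":-0.0028,"wz":0,"claw":0.03},{"tx":-0.003,"ty":0,"tz":0.124,"wx":0,"wy":-0.0028,"wz":0,"claw":0.03},{"tx":-0.003,"ty":0,"tz":0.128,"wx":0,"wy":-0.0028,"wz":0,"claw":0.03},{"tx":-0.003,"ty":0,"tz":0.1295,"wx":0,"wy":-0.0028,"wz":0,"claw":0.03},{"tx":-0.003,"ty":0,"tz":0.1295,"wx":0,"wy":-0.0028,"wz":0,"claw":0.03}]'
python3 - <<'E'
from h import *
go(.4554,-.0750,-.009,-45.9)
p,W,d=shot("side",[.4554,-.075,.04],"g5.png")
m=(d>0)&(abs(W[...,0]-.455)<.06)&(abs(W[...,1]+.075)<.06)&(W[...,2]>.05)&(W[...,2]<.065)&(p.max(-1)>75); q=W[m]; print("top z",np.median(q[:,2]),len(q))
E
```

```text
t: 7.9
tcp_pos: [0.4549, -0.0766, -0.0085]
ee_rot: [0.927, 0.375, 0.0, 0.0]
wrist_force: [0.3, 0.0, -1.3]
finger_gap: 0.0434
t 7.90 gap 0.0434 tcp [ 0.4549 -0.0766 -0.0085] ydir -45.90 tool z [ 3.e-04 -4.e-04 -1.e+00] F [ 0.3  0.  -1.3] q [-0.48  0.41  0.63  2.2  -0.41  0.64 -0.36]
T [ 0.0014 -0.0008  0.0005] W [0.0005 0.     0.    ]
top z 0.05607288965196322 285
```

View pics/g5.png

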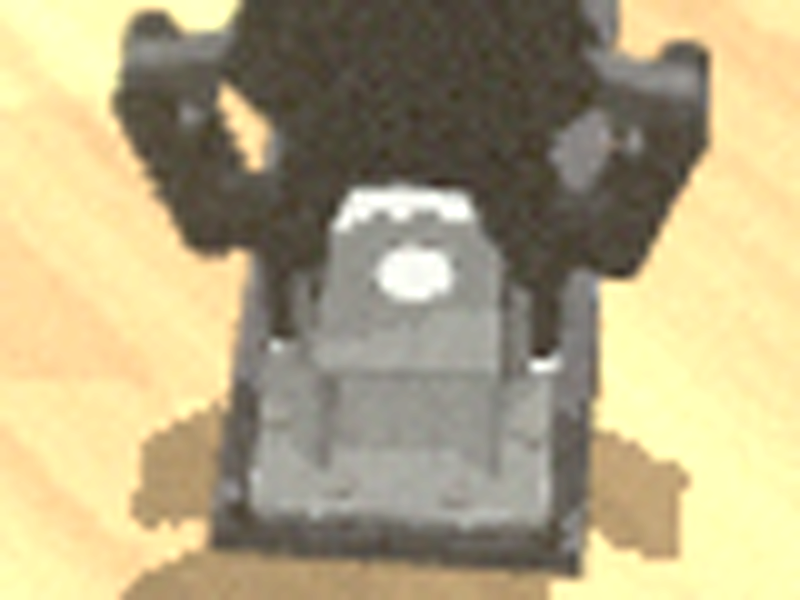

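The bracket is inside the pins: its legs at (330,470) and (492,475) stand clear of the pins at (345,490), (455,490), (275,418) and (530,435). Its top is at 0.056. Seat it, open and lift.

```bash
python3 -m handwheel '[{"tx":0.0005,"ty":0,"tz":0.0008,"wx":0,"wy":0,"wz":0,"claw":0.0434},{"tx":0.0005,"ty":0,"tz":0.0008,"wx":0,"wy":0,"wz":0,"claw":0.06},{"tx":0.0005,"ty":0,"tz":0.0008,"wx":0,"wy":0,"wz":0,"claw":0.07},{"tx":0.0005,"ty":0,"tz":0.0008,"wx":0,"wy":0,"wz":0,"claw":0.07},{"tx":0.0005,"ty":0,"tz":0,"wx":0,"wy":0,"wz":0,"claw":0.07},{"tx":0.0005,"ty":0,"tz":-0.02,"wx":0,"wy":0,"wz":0,"claw":0.07},{"tx":0.0005,"ty":0,"tz":-0.06,"wx":0,"wy":0,"wz":0,"claw":0.085},{"tx":0.0005,"ty":0,"tz":-0.10,"wx":0,"wy":0,"wz":0,"claw":0.085},{"tx":0.0005,"ty":0,"tz":-0.12,"wx":0,"wy":0,"wz":0,"claw":0.085},{"tx":0.0005,"ty":0,"tz":-0.12,"wx":0,"wy":0,"wz":0,"claw":0.085}]'
python3 - <<'E'
from h import *
go(.4004,-.3023,-.025,-71.1)
E
```

```text
t: 9.2
tcp_pos: [0.4567, -0.076, 0.1128]
ee_rot: [0.927, 0.376, 0.002, 0.0]
wrist_force: [-0.1, 0.2, -0.1]
finger_gap: 0.0848
t 9.20 gap 0.0848 tcp [ 0.4567 -0.076   0.1128] ydir -45.88 tool z [ 4.1e-03  9.0e-04 -1.0e+00] F [-0.1  0.2 -0.1] q [-0.66  0.16  0.8   2.15 -0.15  0.89 -0.58]
T [-0.1985  0.123   0.1373] W [ 0.0014 -0.004   0.4402]
```

```bash
python3 -m handwheel '[{"tx":-0.04,"ty":0.025,"tz":0,"wx":0.0014,"wy":-0.004,"wz":0.1,"claw":0.085},{"tx":-0.08,"ty":0.05,"tz":0,"wx":0.0014,"wy":-0.004,"wz":0.25,"claw":0.085},{"tx":-0.12,"ty":0.075,"tz":0,"wx":0.0014,"wy":-0.004,"wz":0.4,"claw":0.085},{"tx":-0.16,"ty":0.1,"tz":0.01,"wx":0.0014,"wy":-0.004,"wz":0.44,"claw":0.085},{"tx":-0.185,"ty":0.115,"tz":0.03,"wx":0.0014,"wy":-0.004,"wz":0.44,"claw":0.085},{"tx":-0.1985,"ty":0.123,"tz":0.06,"wx":0.0014,"wy":-0.004,"wz":0.44,"claw":0.085},{"tx":-0.1985,"ty":0.123,"tz":0.075,"wx":0.0014,"wy":-0.004,"wz":0.44,"claw":0.085},{"tx":-0.1985,"ty":0.123,"tz":0.08,"wx":0.0014,"wy":-0.004,"wz":0.44,"claw":0.085},{"tx":-0.1985,"ty":0.123,"tz":0.08,"wx":0.0014,"wy":-0.004,"wz":0.44,"claw":0.085},{"tx":-0.1985,"ty":0.123,"tz":0.08,"wx":0.0014,"wy":-0.004,"wz":0.44,"claw":0.085}]'
python3 - <<'E'
from h import *
go(.4004,-.3023,-.025,-71.1)
p,d=optics.grab_frame("side"); W=cloud("side",d)
m=(d>0)&(abs(W[...,0]-.455)<.05)&(abs(W[...,1]+.075)<.05)&(W[...,2]>.051)&(W[...,2]<.062); q=W[m]; print("bracket now",rect(q),np.median(q[:,2]),len(q))
E
```

```text
t: 10.45
tcp_pos: [0.3993, -0.3022, 0.0322]
ee_rot: [0.986, 0.165, -0.001, 0.001]
wrist_force: [0.2, 0.5, -0.5]
finger_gap: 0.0849
t 10.45 gap 0.0849 tcp [ 0.3993 -0.3022  0.0322] ydir -71.01 tool z [-0.0025 -0.0015 -1.    ] F [ 0.2  0.5 -0.5] q [-0.14  0.45  0.83  2.11 -0.47  0.78 -0.26]
T [0.0012 0.0004 0.0572] W [0.0006 0.0029 0.0015]
bracket now [466.1, -66.3, 88.6, 43.7, 45.2] 0.055943951190644214 365
```

```bash
python3 -m handwheel '[{"tx":0.001,"ty":0.0004,"tz":0.02,"wx":0.0006,"wy":0.0029,"wz":0,"claw":0.085},{"tx":0.001,"ty":0.0004,"tz":0.04,"wx":0.0006,"wy":0.0029,"wz":0,"claw":0.085},{"tx":0.001,"ty":0.0004,"tz":0.052,"wx":0.0006,"wy":0.0029,"wz":0,"claw":0.085},{"tx":0.001,"ty":0.0004,"tz":0.057,"wx":0.0006,"wy":0.0029,"wz":0,"claw":0.085},{"tx":0.001,"ty":0.0004,"tz":0.057,"wx":0.0006,"wy":0.0029,"wz":0,"claw":0.03},{"tx":0.001,"ty":0.0004,"tz":0.057,"wx":0.0006,"wy":0.0029,"wz":0,"claw":0.03},{"tx":0.001,"ty":0.0004,"tz":0.057,"wx":0.0006,"wy":0.0029,"wz":0,"claw":0.03},{"tx":0.001,"ty":0.0004,"tz":0.057,"wx":0.0006,"wy":0.0029,"wz":0,"claw":0.03},{"tx":0.001,"ty":0.0004,"tz":0.057,"wx":0.0006,"wy":0.0029,"wz":0,"claw":0.03},{"tx":0.001,"ty":0.0004,"tz":0.057,"wx":0.0006,"wy":0.0029,"wz":0,"claw":0.03}]'
python3 - <<'E'
from h import *
go(.5387,.0058,.12,-45.9)
E
```

```text
t: 11.75
tcp_pos: [0.3997, -0.3034, -0.0248]
ee_rot: [0.986, 0.164, -0.0, 0.0]
wrist_force: [-0.8, 0.8, 5.9]
finger_gap: 0.0392
t 11.75 gap 0.0392 tcp [ 0.3997 -0.3034 -0.0248] ydir -71.12 tool z [-2.e-04 -5.e-04 -1.e+00] F [-0.8  0.8  5.9] q [-0.05  0.55  0.72  2.12 -0.58  0.68 -0.17]
T [ 0.2315 -0.2476 -0.145 ] W [ 3.000e-04  5.000e-04 -4.401e-01]
```

```bash
python3 -m handwheel '[{"tx":0,"ty":0,"tz":-0.05,"wx":0,"wy":0,"wz":0,"claw":0.03},{"tx":0,"ty":0,"tz":-0.10,"wx":0,"wy":0,"wz":0,"claw":0.03},{"tx":0,"ty":0,"tz":-0.145,"wx":0,"wy":0,"wz":0,"claw":0.03},{"tx":0.037,"ty":-0.04,"tz":-0.145,"wx":0,"wy":0,"wz":-0.1,"claw":0.03},{"tx":0.077,"ty":-0.082,"tz":-0.145,"wx":0,"wy":0,"wz":-0.2,"claw":0.03},{"tx":0.117,"ty":-0.125,"tz":-0.145,"wx":0,"wy":0,"wz":-0.3,"claw":0.03},{"tx":0.157,"ty":-0.168,"tz":-0.145,"wx":0,"wy":0,"wz":-0.4,"claw":0.03},{"tx":0.197,"ty":-0.211,"tz":-0.145,"wx":0,"wy":0,"wz":-0.44,"claw":0.03},{"tx":0.22,"ty":-0.235,"tz":-0.145,"wx":0,"wy":0,"wz":-0.44,"claw":0.03},{"tx":0.2315,"ty":-0.2476,"tz":-0.145,"wx":0,"wy":0,"wz":-0.44,"claw":0.03}]'
python3 - <<'E'
from h import *
p,W,d=shot("side",[.5387,.0058,.16],"g6.png")
go(.5387,.0058,.12,-45.9)
a=np.radians(44.1); X=W-np.array([.497,-.0346,0]); u=X[...,0]*np.cos(a)+X[...,1]*np.sin(a); v=-X[...,0]*np.sin(a)+X[...,1]*np.cos(a)
m=(d>0)&(p.max(-1)>75)&(u<-.02)&(u>-.1)&(abs(v)<.05)&(X[...,2]>.052)&(X[...,2]<.062); q=W[m]; print("bracket",rect(q),"uv",(u[m].min()/2+u[m].max()/2).round(4),(v[m].min()/2+v[m].max()/2).round(4),len(q))
m=(d>0)&(p.max(-1)>65)&(u<.11)&(u>.01)&(abs(v)<.03)&(X[...,2]>.12)&(X[...,2]<.2); q=W[m]; print("heel z",np.percentile(q[:,2],[1,50,90,99]).round(4),"u",np.percentile(u[m],[1,99]).round(4),"v",np.percentile(v[m],[1,99]).round(4))
E
```

```text
t: 13.0
tcp_pos: [0.5366, 0.0093, 0.1175]
ee_rot: [0.926, 0.377, -0.003, -0.001]
wrist_force: [-0.9, -0.2, -6.0]
finger_gap: 0.0391
t 13.05 gap 0.0391 tcp [0.5377 0.0107 0.1177] ydir -45.60 tool z [-4.e-03  9.e-04 -1.e+00] F [ 0.8  2.7 -4.8] q [-0.73  0.33  0.74  1.97 -0.27  0.95 -0.65]
T [-0.0027  0.0042 -0.0023] W [-0.0034  0.0022  0.0052]
bracket [456.4, -76.0, 61.7, 43.8, 45.2] uv -0.058 -0.0016 348
heel z [0.1441 0.1785 0.1829 0.1863] u [0.034  0.0847] v [-0.022   0.0283]
```

View pics/g6.png

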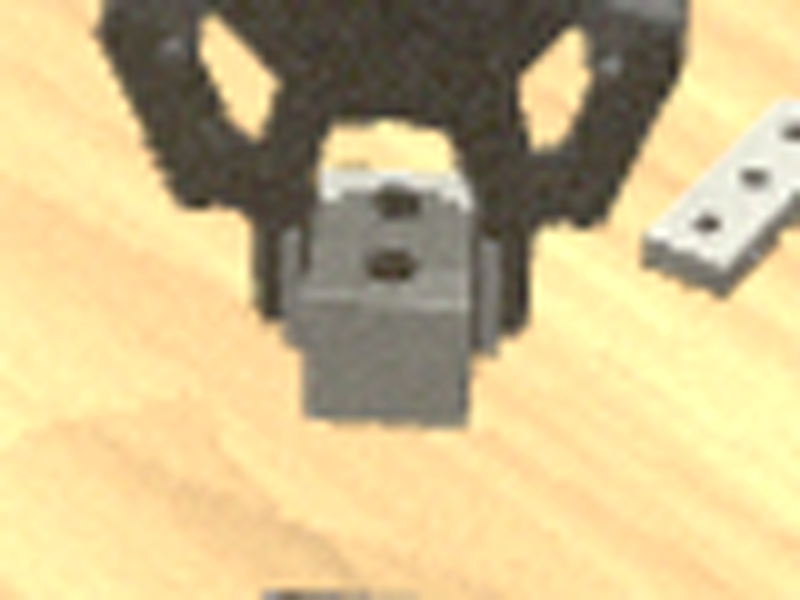

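Run:
```python
from h import *
for i in range(4): p,d=optics.grab_frame("side"); W=cloud("side",d)
go(.5387,.0058,.12,-45.9)
a=np.radians(44.1); X=W-np.array([.497,-.0346,0]); u=X[...,0]*np.cos(a)+X[...,1]*np.sin(a); v=-X[...,0]*np.sin(a)+X[...,1]*np.cos(a)
m=(d>0)&(p.max(-1)>65)&(u<.11)&(u>.01)&(abs(v)<.03)&(X[...,2]>.12)&(X[...,2]<.2); q=W[m]; print("heel z",np.percentile(q[:,2],[1,50,90,99]).round(4),"u",np.percentile(u[m],[1,99]).round(4))
```

```text
t 13.25 gap 0.0389 tcp [0.5366 0.0036 0.1187] ydir -46.09 tool z [-0.0036 -0.0013 -1.    ] F [-0.7  0.3 -4.3] q [-0.73  0.32  0.75  1.97 -0.27  0.95 -0.65]
T [ 0.0031 -0.0001 -0.0013] W [-0.0016  0.0035 -0.0033]
heel z [0.1449 0.1789 0.1841 0.1858] u [0.0307 0.08  ]
```

```bash
python3 -m handwheel '[{"tx":0.0025,"ty":0,"tz":0.03,"wx":-0.001,"wy":0.003,"wz":-0.002,"claw":0.03},{"tx":0.0025,"ty":0,"tz":0.06,"wx":-0.001,"wy":0.003,"wz":-0.002,"claw":0.03},{"tx":0.0025,"ty":0,"tz":0.085,"wx":-0.001,"wy":0.003,"wz":-0.002,"claw":0.03},{"tx":0.0025,"ty":0,"tz":0.10,"wx":-0.001,"wy":0.003,"wz":-0.002,"claw":0.03},{"tx":0.0025,"ty":0,"tz":0.11,"wx":-0.001,"wy":0.003,"wz":-0.002,"claw":0.03},{"tx":0.0025,"ty":0,"tz":0.115,"wx":-0.001,"wy":0.003,"wz":-0.002,"claw":0.03},{"tx":0.0025,"ty":0,"tz":0.119,"wx":-0.001,"wy":0.003,"wz":-0.002,"claw":0.03},{"tx":0.0025,"ty":0,"tz":0.122,"wx":-0.001,"wy":0.003,"wz":-0.002,"claw":0.03},{"tx":0.0025,"ty":0,"tz":0.124,"wx":-0.001,"wy":0.003,"wz":-0.002,"claw":0.03},{"tx":0.0025,"ty":0,"tz":0.124,"wx":-0.001,"wy":0.003,"wz":-0.002,"claw":0.03}]'
python3 - <<'E'
from h import *
for i in range(2): optics.grab_frame("side")
p,W,d=shot("side",[.5387,.0058,.04],"g7.png")
go(.5387,.0058,-.009,-45.9)
a=np.radians(44.1); X=W-np.array([.497,-.0346,0]); u=X[...,0]*np.cos(a)+X[...,1]*np.sin(a); v=-X[...,0]*np.sin(a)+X[...,1]*np.cos(a)
m=(d>0)&(p.max(-1)>65)&(u<.11)&(u>.01)&(abs(v)<.02)&(X[...,2]>.05)&(X[...,2]<.08); q=W[m]; print("heel z",np.percentile(q[:,2],[1,50,90,99]).round(4),"u",np.percentile(u[m],[1,99]).round(4))
E
```

```text
t: 14.5
tcp_pos: [0.5396, 0.0083, -0.0048]
ee_rot: [0.926, 0.377, 0.001, -0.001]
wrist_force: [-0.0, -0.2, -4.5]
finger_gap: 0.0391
t 14.65 gap 0.0390 tcp [ 0.5398  0.0083 -0.0046] ydir -45.77 tool z [ 0.0014  0.0016 -1.    ] F [-0.3  0.4 -5.4] q [-0.61  0.53  0.62  2.02 -0.46  0.73 -0.5 ]
T [-0.0025  0.001   0.0044] W [-0.0002 -0.0022  0.0023]
heel z [0.0506 0.0598 0.0619 0.0635] u [0.0355 0.0863]
```

View pics/g7.png

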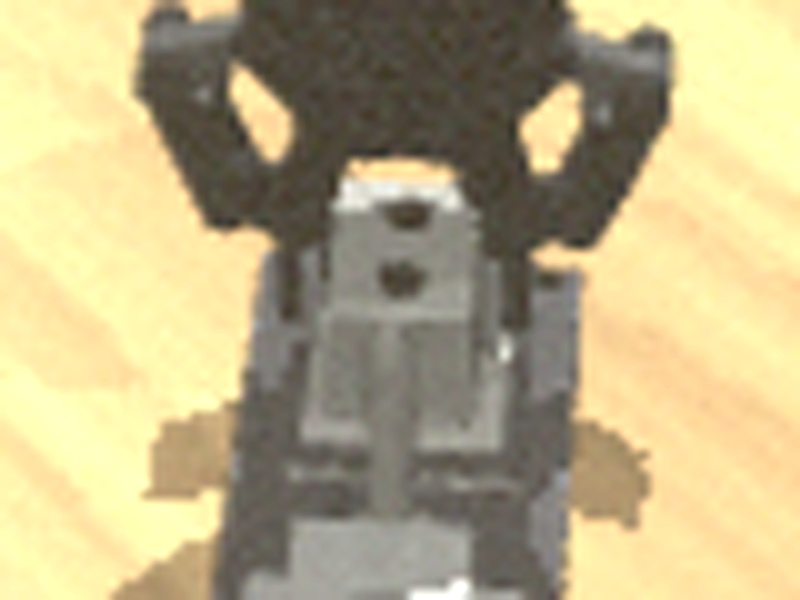

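The heel block hangs above the rimmed seat, centred, with its front face at (330–470,420) inside the rim. It is about 4 mm above the floor and about 2.5 mm off along the station. I'll correct that, seat it and let go.

```bash
python3 -m handwheel '[{"tx":-0.0025,"ty":0.0005,"tz":0.001,"wx":0,"wy":-0.002,"wz":0.002,"claw":0.03},{"tx":-0.0025,"ty":0.0005,"tz":0.003,"wx":0,"wy":-0.002,"wz":0.002,"claw":0.03},{"tx":-0.0025,"ty":0.0005,"tz":0.0043,"wx":0,"wy":-0.002,"wz":0.002,"claw":0.03},{"tx":-0.0025,"ty":0.0005,"tz":0.0043,"wx":0,"wy":-0.002,"wz":0.002,"claw":0.03},{"tx":-0.0025,"ty":0.0005,"tz":0.0043,"wx":0,"wy":-0.002,"wz":0.002,"claw":0.055},{"tx":-0.0025,"ty":0.0005,"tz":0.0043,"wx":0,"wy":-0.002,"wz":0.002,"claw":0.07},{"tx":-0.0025,"ty":0.0005,"tz":0.0043,"wx":0,"wy":-0.002,"wz":0.002,"claw":0.07},{"tx":-0.0025,"ty":0.0005,"tz":-0.015,"wx":0,"wy":-0.002,"wz":0.002,"claw":0.07},{"tx":-0.0025,"ty":0.0005,"tz":-0.06,"wx":0,"wy":-0.002,"wz":0.002,"claw":0.085},{"tx":-0.0025,"ty":0.0005,"tz":-0.115,"wx":0,"wy":-0.002,"wz":0.002,"claw":0.085}]'
python3 - <<'E'
from h import *
for i in range(2): optics.grab_frame("side")
go(.4256,.2931,.06,-101.7)
E
```

```text
t: 15.9
tcp_pos: [0.5374, 0.0057, 0.1118]
ee_rot: [0.927, 0.375, -0.001, -0.0]
wrist_force: [0.7, 0.2, 1.6]
finger_gap: 0.0847
t 16.00 gap 0.0847 tcp [0.5442 0.0053 0.1176] ydir -45.96 tool z [ 0.0136  0.0029 -0.9999] F [0.6 0.4 0.5] q [-0.73  0.33  0.76  1.97 -0.29  0.94 -0.63]
T [ 0.1141 -0.2897  0.0568] W [ 0.001  -0.0144  0.9728]
```

```bash
python3 -m handwheel '[{"tx":0.02,"ty":-0.05,"tz":0,"wx":0,"wy":0,"wz":0.15,"claw":0.085},{"tx":0.04,"ty":-0.1,"tz":0,"wx":0,"wy":0,"wz":0.3,"claw":0.085},{"tx":0.06,"ty":-0.15,"tz":0,"wx":0,"wy":0,"wz":0.45,"claw":0.085},{"tx":0.08,"ty":-0.2,"tz":0.01,"wx":0,"wy":0,"wz":0.6,"claw":0.085},{"tx":0.1,"ty":-0.25,"tz":0.02,"wx":0,"wy":0,"wz":0.75,"claw":0.085},{"tx":0.112,"ty":-0.28,"tz":0.035,"wx":0,"wy":0,"wz":0.9,"claw":0.085},{"tx":0.114,"ty":-0.2897,"tz":0.05,"wx":0,"wy":0,"wz":0.973,"claw":0.085},{"tx":0.114,"ty":-0.2897,"tz":0.057,"wx":0,"wy":0,"wz":0.973,"claw":0.085},{"tx":0.114,"ty":-0.2897,"tz":0.057,"wx":0,"wy":0,"wz":0.973,"claw":0.085},{"tx":0.114,"ty":-0.2897,"tz":0.057,"wx":0,"wy":0,"wz":0.973,"claw":0.085}]'
python3 - <<'E'
from h import *
for n in ("side","side","top"):
    p,d=optics.grab_frame(n); W=cloud(n,d)
    a=np.radians(44.1); X=W-np.array([.497,-.0346,0]); u=X[...,0]*np.cos(a)+X[...,1]*np.sin(a); v=-X[...,0]*np.sin(a)+X[...,1]*np.cos(a)
    for l,k in(("bracket",(u<-.02)&(u>-.1)),("heel",(u>.02)&(u<.1))):
        m=k&(d>0)&(abs(v)<.05)&(X[...,2]>.051)&(X[...,2]<.062); q=W[m]; print(n,l,rect(q),"z %.4f"%np.median(q[:,2]),"uv",((np.percentile(u[m],1)+np.percentile(u[m],99))/2).round(4),((np.percentile(v[m],1)+np.percentile(v[m],99))/2).round(4))
go(.4256,.2931,-.029,-101.7)
E
```

```text
t: 17.25
tcp_pos: [0.4194, 0.2924, 0.0541]
ee_rot: [0.995, -0.102, 0.0, -0.0]
wrist_force: [-0.2, -0.4, 0.1]
finger_gap: 0.0847
side bracket [456.4, -75.9, 62.7, 43.8, 45.6] z 0.0557 uv -0.0577 -0.0015
side heel [539.1, 6.3, 52.6, 39.9, 44.0] z 0.0557 uv 0.0583 0.0001
side bracket [456.4, -76.0, 63.6, 43.8, 45.2] z 0.0557 uv -0.0577 -0.0015
side heel [539.1, 6.4, 52.5, 39.8, 44.0] z 0.0559 uv 0.0589 -0.0
top bracket [454.4, -75.8, 59.7, 44.3, 45.7] z 0.0550 uv -0.0593 -0.0004
top heel [537.4, 7.4, 47.7, 39.2, 43.9] z 0.0549 uv 0.0582 0.002
t 17.40 gap 0.0850 tcp [0.4191 0.2929 0.054 ] ydir -101.72 tool z [ 4.0e-04  1.2e-03 -1.0e+00] F [ 0.6  0.2 -0.5] q [-1.38  0.41  0.8   2.07 -0.4   0.82 -2.11]
T [ 0.0064 -0.0014  0.083 ] W [-0.0012 -0.0002 -0.0003]
```

```bash
python3 -m handwheel '[{"tx":0.0064,"ty":-0.001,"tz":0.03,"wx":0,"wy":0,"wz":0,"claw":0.085},{"tx":0.0064,"ty":-0.001,"tz":0.06,"wx":0,"wy":0,"wz":0,"claw":0.085},{"tx":0.0064,"ty":-0.001,"tz":0.075,"wx":0,"wy":0,"wz":0,"claw":0.085},{"tx":0.0064,"ty":-0.001,"tz":0.083,"wx":0,"wy":0,"wz":0,"claw":0.085},{"tx":0.0064,"ty":-0.001,"tz":0.083,"wx":0,"wy":0,"wz":0,"claw":0.085},{"tx":0.0064,"ty":-0.001,"tz":0.083,"wx":0,"wy":0,"wz":0,"claw":0.048},{"tx":0.0064,"ty":-0.001,"tz":0.083,"wx":0,"wy":0,"wz":0,"claw":0.048},{"tx":0.0064,"ty":-0.001,"tz":0.083,"wx":0,"wy":0,"wz":0,"claw":0.048},{"tx":0.0064,"ty":-0.001,"tz":0.083,"wx":0,"wy":0,"wz":0,"claw":0.048},{"tx":0.0064,"ty":-0.001,"tz":0.083,"wx":0,"wy":0,"wz":0,"claw":0.048}]'
python3 - <<'E'
from h import *
p,W,d=shot("side",[.4256,.2931,.02],"g8.png")
go(.4256,.2931,-.029,-101.7)
a=np.radians(-11.7); X=W-np.array([.4256,.2931,0]); u=X[...,0]*np.cos(a)+X[...,1]*np.sin(a); v=-X[...,0]*np.sin(a)+X[...,1]*np.cos(a)
for s in(1,-1):
    m=(d>0)&(abs(u)<.014)&(s*v>.0225)&(s*v<.05)&(p.max(-1)<75)&(W[...,2]>.001)&(W[...,2]<.06); print(s,np.sort(W[...,2][m])[:12].round(4))
E
```

```text
t: 18.65
tcp_pos: [0.4247, 0.293, -0.0296]
ee_rot: [0.995, -0.101, -0.0, -0.0]
wrist_force: [0.5, 0.6, -0.7]
finger_gap: 0.0479
t 18.70 gap 0.0480 tcp [ 0.4247  0.293  -0.0296] ydir -101.64 tool z [-3.e-04  2.e-04 -1.e+00] F [-0.4 -0.5  0.1] q [-1.25  0.56  0.67  2.08 -0.56  0.68 -1.98]
T [ 0.0009 -0.0003 -0.0006] W [-0.0002  0.0003  0.0011]
1 [0.0061 0.0082 0.0098 0.0111 0.0121 0.016  0.0169 0.017  0.0182 0.0192
 0.021  0.0211]
-1 [0.0075 0.0087 0.0096 0.0099 0.0127 0.0132 0.0137 0.0138 0.0139 0.0157
 0.0157 0.016 ]
```

View pics/g8.png

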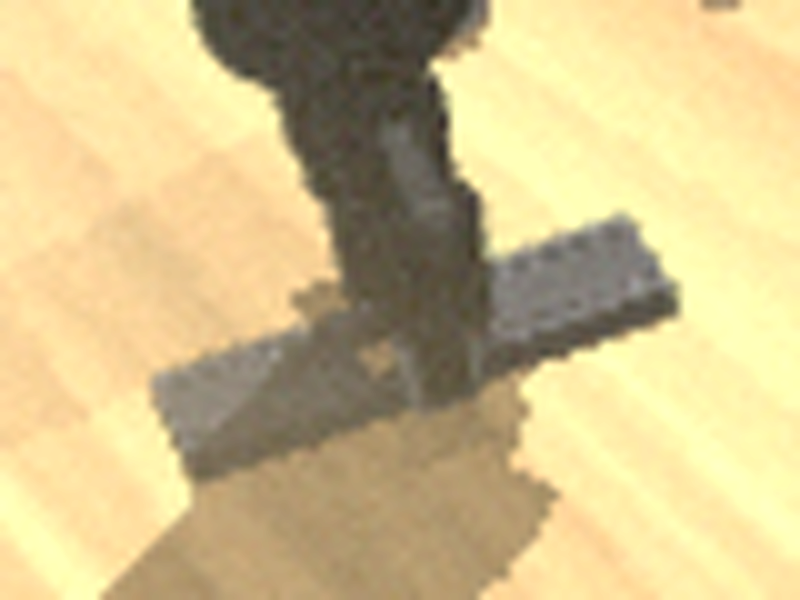

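The crop shows the fingers beside the strap's middle (near edge mid ≈(432,390), finger at (445,395)) with the tips 6–8 mm up. I'll go 4 mm lower, close, and lift a little.

```bash
python3 -m handwheel '[{"tx":-0.0005,"ty":0,"tz":0.002,"wx":0,"wy":0,"wz":0,"claw":0.048},{"tx":-0.0005,"ty":0,"tz":0.004,"wx":0,"wy":0,"wz":0,"claw":0.048},{"tx":-0.0005,"ty":0,"tz":0.004,"wx":0,"wy":0,"wz":0,"claw":0.03},{"tx":-0.0005,"ty":0,"tz":0.004,"wx":0,"wy":0,"wz":0,"claw":0.03},{"tx":-0.0005,"ty":0,"tz":0.004,"wx":0,"wy":0,"wz":0,"claw":0.03},{"tx":-0.0005,"ty":0,"tz":0.004,"wx":0,"wy":0,"wz":0,"claw":0.03},{"tx":-0.0005,"ty":0,"tz":-0.01,"wx":0,"wy":0,"wz":0,"claw":0.03},{"tx":-0.0005,"ty":0,"tz":-0.05,"wx":0,"wy":0,"wz":0,"claw":0.03},{"tx":-0.0005,"ty":0,"tz":-0.1,"wx":0,"wy":0,"wz":0,"claw":0.03},{"tx":-0.0005,"ty":0,"tz":-0.16,"wx":0,"wy":0,"wz":0,"claw":0.03}]'
python3 - <<'E'
from h import *
for i in range(2): optics.grab_frame("side")
p,d=optics.grab_frame("side"); W=cloud("side",d)
s=read_state(); c=s['tcp_pos']; X=W-c; a=np.radians(-11.7); u=X[...,0]*np.cos(a)+X[...,1]*np.sin(a); v=-X[...,0]*np.sin(a)+X[...,1]*np.cos(a)
m=(d>0)&(abs(u)<.085)&(abs(u)>.025)&(abs(v)<.03)&(X[...,2]>.02)&(X[...,2]<.06); q=np.c_[u[m],v[m],X[...,2][m]]
t=q[q[:,2]>np.median(q[:,2])-.004]; co=np.linalg.lstsq(np.c_[t[:,:2],np.ones(len(t))],t[:,2],rcond=None)[0]; print("strap top rel TCP",co.round(4),len(t),"u",np.percentile(q[:,0],[1,99]).round(4),rect(q))
go(.497,-.0346,.12,-45.9)
E
```

```text
t: 19.95
tcp_pos: [0.4227, 0.2919, 0.1309]
ee_rot: [0.995, -0.102, -0.001, 0.001]
wrist_force: [-0.6, 0.8, -3.2]
finger_gap: 0.0386
strap top rel TCP [0.0062 0.0266 0.0482] 366 u [-0.0695  0.078 ] [4.9, 0.2, 149.6, 46.0, 0.9]
t 20.10 gap 0.0382 tcp [0.4266 0.2947 0.1337] ydir -101.67 tool z [ 0.0044  0.0067 -1.    ] F [ 0.9 -0.  -4.1] q [-1.48  0.28  0.91  2.01 -0.28  0.96 -2.2 ]
T [0.1355 0.3084 0.0117] W [-0.0054 -0.0063 -0.9733]
```

```bash
python3 -m handwheel '[{"tx":0.01,"ty":0.02,"tz":0,"wx":0,"wy":0,"wz":-0.1,"claw":0.03},{"tx":0.028,"ty":0.065,"tz":0,"wx":0,"wy":0,"wz":-0.22,"claw":0.03},{"tx":0.05,"ty":0.115,"tz":0,"wx":0,"wy":0,"wz":-0.36,"claw":0.03},{"tx":0.072,"ty":0.165,"tz":0,"wx":0,"wy":0,"wz":-0.52,"claw":0.03},{"tx":0.094,"ty":0.215,"tz":0,"wx":0,"wy":0,"wz":-0.68,"claw":0.03},{"tx":0.113,"ty":0.257,"tz":0,"wx":0,"wy":0,"wz":-0.8,"claw":0.03},{"tx":0.127,"ty":0.287,"tz":0,"wx":0,"wy":0,"wz":-0.9,"claw":0.03},{"tx":0.133,"ty":0.303,"tz":0,"wx":0,"wy":0,"wz":-0.96,"claw":0.03},{"tx":0.1355,"ty":0.3084,"tz":0,"wx":0,"wy":0,"wz":-0.973,"claw":0.03},{"tx":0.1355,"ty":0.3084,"tz":0,"wx":0,"wy":0,"wz":-0.973,"claw":0.03}]'
cat > st.py <<'E'
from h import *
def uv(W):
    a=np.radians(44.1); X=W-np.array([.497,-.0346,0]); return X[...,0]*np.cos(a)+X[...,1]*np.sin(a), -X[...,0]*np.sin(a)+X[...,1]*np.cos(a)
def strap(n,p,d,z0,z1):
    W=cloud(n,d); u,v=uv(W)
    m=(d>0)&(abs(u)<.1)&(abs(u)>.025)&(abs(v)<.04)&(W[...,2]>z0)&(W[...,2]<z1); q=np.c_[u[m],v[m],W[...,2][m]]
    med=np.percentile(q[:,2],70); t=q[abs(q[:,2]-med)<.005]; co=np.linalg.lstsq(np.c_[t[:,:2],np.ones(len(t))],t[:,2],rcond=None)[0]
    print(n,"strap top: slope u,v, z",co.round(4),len(t),"station u,v,L,W,ang(mm)",rect(t))
E
python3 - <<'E'
from st import *
for i in range(3): optics.grab_frame("side")
p,W,d=shot("side",[.497,-.0346,.16],"g9.png"); s=read_state()['tcp_pos']; strap("side",p,d,s[2]+.03,s[2]+.06)
p,d=optics.grab_frame("top"); strap("top",p,d,s[2]+.03,s[2]+.06)
go(.497,-.0346,.06,-45.9)
E
```

```text
t: 21.35
tcp_pos: [0.4934, -0.0361, 0.1291]
ee_rot: [0.927, 0.375, -0.001, -0.001]
wrist_force: [0.5, -0.2, -2.8]
finger_gap: 0.0385
side strap top: slope u,v, z [0.002  0.0002 0.175 ] 457 station u,v,L,W,ang(mm) [-7.7, 1.2, 135.2, 39.9, 0.1]
top strap top: slope u,v, z [-0.0008 -0.0041  0.1744] 307 station u,v,L,W,ang(mm) [50.6, 2.4, 48.8, 39.8, -0.7]
t 21.60 gap 0.0387 tcp [ 0.4946 -0.0351  0.13  ] ydir -45.79 tool z [-8.e-04  5.e-04 -1.e+00] F [ 0.9 -0.4 -3.5] q [-0.82  0.23  0.91  2.06 -0.23  0.95 -0.59]
T [0.0021 0.0014 0.07  ] W [-0.0009  0.0002  0.002 ]
```

View pics/g9.png

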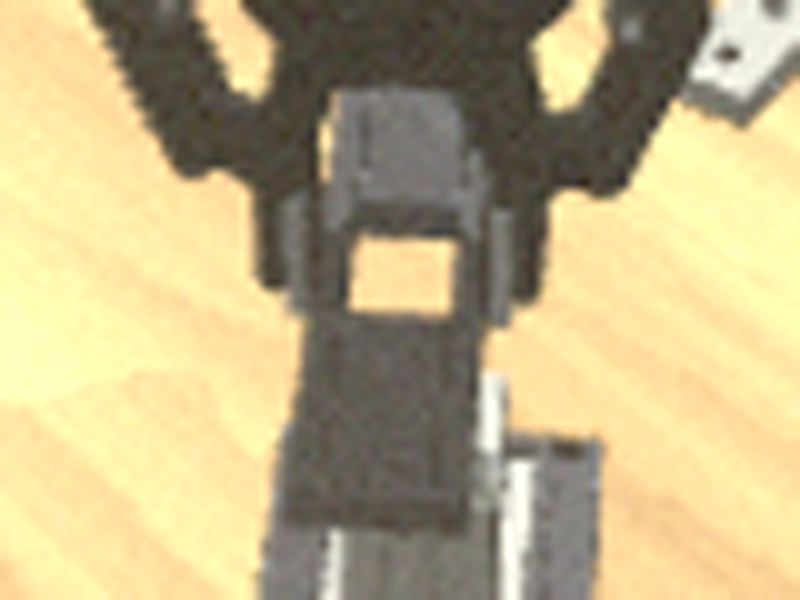

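The strap is level and aligned: the side picture gives slopes below 0.3°, u≈0 and v≈+1 mm. Its slot is centred between the jaws at (405,275). Lowering it over the stud.

```bash
python3 -m handwheel '[{"tx":0,"ty":0.001,"tz":0.02,"wx":0,"wy":0,"wz":0.001,"claw":0.03},{"tx":0,"ty":0.001,"tz":0.04,"wx":0,"wy":0,"wz":0.001,"claw":0.03},{"tx":0,"ty":0.001,"tz":0.055,"wx":0,"wy":0,"wz":0.001,"claw":0.03},{"tx":0,"ty":0.001,"tz":0.066,"wx":0,"wy":0,"wz":0.001,"claw":0.03},{"tx":0,"ty":0.001,"tz":0.076,"wx":0,"wy":0,"wz":0.001,"claw":0.03},{"tx":0,"ty":0.001,"tz":0.086,"wx":0,"wy":0,"wz":0.001,"claw":0.03},{"tx":0,"ty":0.001,"tz":0.094,"wx":0,"wy":0,"wz":0.001,"claw":0.03},{"tx":0,"ty":0.001,"tz":0.10,"wx":0,"wy":0,"wz":0.001,"claw":0.03},{"tx":0,"ty":0.001,"tz":0.103,"wx":0,"wy":0,"wz":0.001,"claw":0.03},{"tx":0,"ty":0.001,"tz":0.103,"wx":0,"wy":0,"wz":0.001,"claw":0.03}]'
python3 - <<'E'
from st import *
for i in range(2): optics.grab_frame("side")
p,W,d=shot("side",[.497,-.0346,.06],"g10.png"); s=read_state()['tcp_pos']; strap("side",p,d,s[2]+.03,s[2]+.06)
go(.497,-.0346,.06,-45.9)
E
```

```text
t: 22.85
tcp_pos: [0.4954, -0.0371, 0.0272]
ee_rot: [0.927, 0.375, -0.0, -0.0]
wrist_force: [0.2, 0.3, -3.0]
finger_gap: 0.0382
side strap top: slope u,v, z [ 0.0025 -0.001   0.0728] 374 station u,v,L,W,ang(mm) [-13.8, -1.3, 125.5, 39.8, 0.0]
t 23.00 gap 0.0379 tcp [ 0.4958 -0.0371  0.0275] ydir -45.95 tool z [ 4.e-04  3.e-04 -1.e+00] F [-0.3 -0.4 -3.6] q [-0.68  0.43  0.78  2.12 -0.44  0.76 -0.42]
T [ 0.0026 -0.0009 -0.0324] W [ 0.0001 -0.0005 -0.0009]
```

View pics/g10.png

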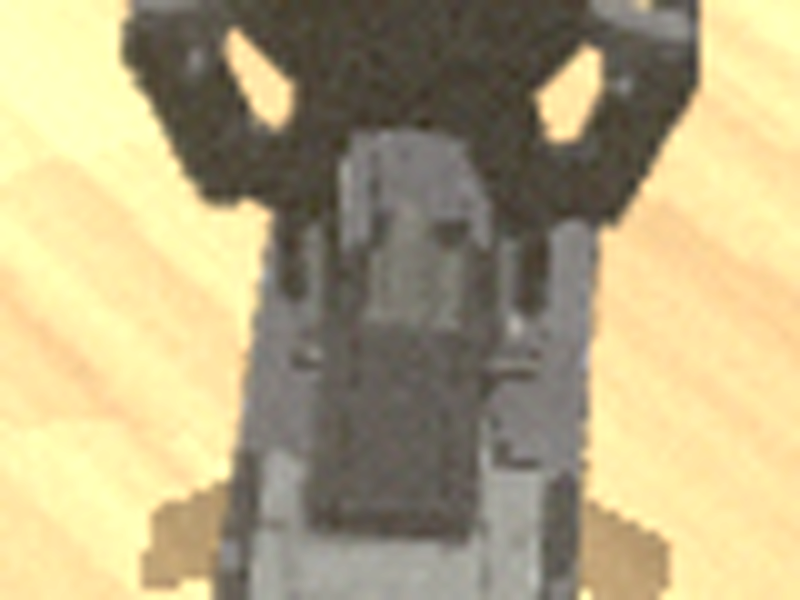

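The stud stands up through the slot at (415,260), and the strap is level about 4.5 mm above its rest. Set it down, release, lift.

```bash
python3 -m handwheel '[{"tx":0.001,"ty":-0.001,"tz":0.002,"wx":0,"wy":0,"wz":0,"claw":0.03},{"tx":0.001,"ty":-0.001,"tz":0.004,"wx":0,"wy":0,"wz":0,"claw":0.03},{"tx":0.001,"ty":-0.001,"tz":0.0048,"wx":0,"wy":0,"wz":0,"claw":0.03},{"tx":0.001,"ty":-0.001,"tz":0.0048,"wx":0,"wy":0,"wz":0,"claw":0.03},{"tx":0.001,"ty":-0.001,"tz":0.0048,"wx":0,"wy":0,"wz":0,"claw":0.055},{"tx":0.001,"ty":-0.001,"tz":0.0048,"wx":0,"wy":0,"wz":0,"claw":0.07},{"tx":0.001,"ty":-0.001,"tz":0.0048,"wx":0,"wy":0,"wz":0,"claw":0.07},{"tx":0.001,"ty":-0.001,"tz":-0.015,"wx":0,"wy":0,"wz":0,"claw":0.07},{"tx":0.001,"ty":-0.001,"tz":-0.06,"wx":0,"wy":0,"wz":0,"claw":0.085},{"tx":0.001,"ty":-0.001,"tz":-0.10,"wx":0,"wy":0,"wz":0,"claw":0.085}]'
python3 - <<'E'
from h import *
for i in range(3): optics.grab_frame("side")
go(.6204,-.2757,.06,-70)
E
```

```text
t: 24.25
tcp_pos: [0.4955, -0.0359, 0.1285]
ee_rot: [0.927, 0.375, -0.0, 0.0]
wrist_force: [0.6, 1.3, 0.3]
finger_gap: 0.085
t 24.40 gap 0.0855 tcp [ 0.4978 -0.0355  0.1295] ydir -45.95 tool z [ 0.0053  0.0021 -1.    ] F [-0.4  0.2 -0.7] q [-0.83  0.24  0.92  2.06 -0.24  0.94 -0.58]
T [-0.0793  0.2577  0.0697] W [ 0.0011 -0.0056  0.4198]
```

```bash
python3 -m handwheel '[{"tx":-0.008,"ty":0.025,"tz":0,"wx":0,"wy":0,"wz":0,"claw":0.085},{"tx":-0.02,"ty":0.065,"tz":0,"wx":0,"wy":0,"wz":0,"claw":0.085},{"tx":-0.036,"ty":0.115,"tz":0,"wx":0,"wy":0,"wz":0,"claw":0.085},{"tx":-0.05,"ty":0.165,"tz":0.01,"wx":0,"wy":0,"wz":0,"claw":0.085},{"tx":-0.064,"ty":0.21,"tz":0.03,"wx":0,"wy":0,"wz":0,"claw":0.085},{"tx":-0.074,"ty":0.24,"tz":0.05,"wx":0,"wy":0,"wz":0,"claw":0.085},{"tx":-0.0793,"ty":0.2565,"tz":0.065,"wx":0,"wy":0,"wz":0,"claw":0.085},{"tx":-0.0793,"ty":0.2577,"tz":0.075,"wx":0,"wy":0,"wz":0,"claw":0.085},{"tx":-0.0793,"ty":0.2577,"tz":0.075,"wx":0,"wy":0,"wz":0,"claw":0.085},{"tx":-0.0793,"ty":0.2577,"tz":0.075,"wx":0,"wy":0,"wz":0,"claw":0.085}]'
python3 - <<'E'
from st import *
for i in range(2): optics.grab_frame("side")
for n in("side","top"):
    p,d=optics.grab_frame(n); strap(n,p,d,.06,.078)
go(.6204,-.2757,-.026,-45.9)
E
```

```text
t: 25.65
tcp_pos: [0.6178, -0.2745, 0.0523]
ee_rot: [0.927, 0.376, 0.0, -0.001]
wrist_force: [0.3, 0.6, 0.4]
finger_gap: 0.0856
side strap top: slope u,v, z [0.0016 0.0011 0.0677] 501 station u,v,L,W,ang(mm) [1.3, -0.2, 152.2, 40.1, 0.1]
top strap top: slope u,v, z [-0.0003  0.0022  0.0669] 604 station u,v,L,W,ang(mm) [-0.0, 1.3, 148.4, 40.4, -0.4]
t 25.85 gap 0.0852 tcp [ 0.6183 -0.2754  0.053 ] ydir -45.89 tool z [ 1.1e-03  2.0e-04 -1.0e+00] F [-0.1  0.1  1. ] q [-0.18  0.71  0.76  1.66 -0.56  1.   -0.03]
T [0.0012 0.0017 0.0791] W [ 0.0006 -0.001   0.0001]
```

The strap lies level with its top at 0.0677, centred to about 1 mm. Now grip the nut body.

```bash
python3 -m handwheel '[{"tx":0.0012,"ty":0.0017,"tz":0.025,"wx":0,"wy":0,"wz":0,"claw":0.085},{"tx":0.0012,"ty":0.0017,"tz":0.05,"wx":0,"wy":0,"wz":0,"claw":0.085},{"tx":0.0012,"ty":0.0017,"tz":0.07,"wx":0,"wy":0,"wz":0,"claw":0.085},{"tx":0.0012,"ty":0.0017,"tz":0.078,"wx":0,"wy":0,"wz":0,"claw":0.085},{"tx":0.0012,"ty":0.0017,"tz":0.078,"wx":0,"wy":0,"wz":0,"claw":0.085},{"tx":0.0012,"ty":0.0017,"tz":0.078,"wx":0,"wy":0,"wz":0,"claw":0.03},{"tx":0.0012,"ty":0.0017,"tz":0.078,"wx":0,"wy":0,"wz":0,"claw":0.03},{"tx":0.0012,"ty":0.0017,"tz":0.078,"wx":0,"wy":0,"wz":0,"claw":0.03},{"tx":0.0012,"ty":0.0017,"tz":0.078,"wx":0,"wy":0,"wz":0,"claw":0.03},{"tx":0.0012,"ty":0.0017,"tz":0.078,"wx":0,"wy":0,"wz":0,"claw":0.03}]'
python3 - <<'E'
from h import *
p,W,d=shot("side",[.6204,-.2757,.02],"g11.png")
go(.497,-.0346,.12,-45.9)
E
```

```text
t: 27.1
tcp_pos: [0.6208, -0.2771, -0.0243]
ee_rot: [0.927, 0.375, 0.001, 0.001]
wrist_force: [-1.2, 0.5, 5.5]
finger_gap: 0.0407
t 27.15 gap 0.0407 tcp [ 0.6208 -0.277  -0.0243] ydir -45.95 tool z [ 2.1e-03 -7.0e-04 -1.0e+00] F [-1.   0.1  4.8] q [-0.13  0.81  0.69  1.67 -0.63  0.89  0.01]
T [ 0.0797 -0.26   -0.1447] W [ 0.002  -0.001  -0.0008]
```

View pics/g11.png

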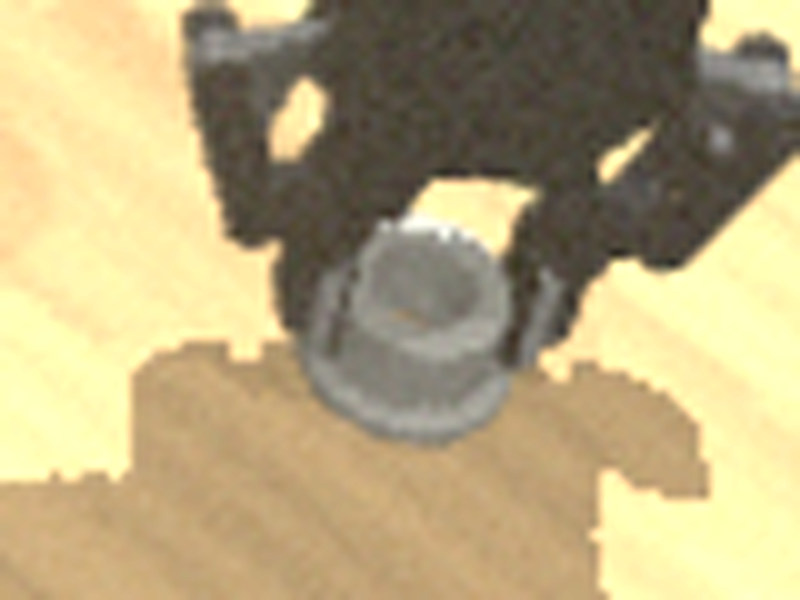

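The nut is gripped by its body at (430,300), above its flange, with a gap of 40.7 mm. That was picture 15, so I'll align with numbers and keep the last picture for the end.

```bash
python3 -m handwheel '[{"tx":0,"ty":0,"tz":-0.04,"wx":0.002,"wy":-0.001,"wz":0,"claw":0.03},{"tx":0,"ty":0,"tz":-0.09,"wx":0.002,"wy":-0.001,"wz":0,"claw":0.03},{"tx":0.01,"ty":-0.033,"tz":-0.13,"wx":0.002,"wy":-0.001,"wz":0,"claw":0.03},{"tx":0.024,"ty":-0.078,"tz":-0.145,"wx":0.002,"wy":-0.001,"wz":0,"claw":0.03},{"tx":0.04,"ty":-0.13,"tz":-0.145,"wx":0.002,"wy":-0.001,"wz":0,"claw":0.03},{"tx":0.055,"ty":-0.18,"tz":-0.145,"wx":0.002,"wy":-0.001,"wz":0,"claw":0.03},{"tx":0.067,"ty":-0.218,"tz":-0.145,"wx":0.002,"wy":-0.001,"wz":0,"claw":0.03},{"tx":0.076,"ty":-0.245,"tz":-0.145,"wx":0.002,"wy":-0.001,"wz":0,"claw":0.03},{"tx":0.0797,"ty":-0.26,"tz":-0.145,"wx":0.002,"wy":-0.001,"wz":0,"claw":0.03},{"tx":0.0797,"ty":-0.26,"tz":-0.145,"wx":0.002,"wy":-0.001,"wz":0,"claw":0.03}]'
python3 - <<'E'
from st import *
for i in range(4): optics.grab_frame("side")
p,d=optics.grab_frame("side"); W=cloud("side",d); u,v=uv(W); z=W[...,2]
go(.497,-.0346,.06,-45.9)
m=(d>0)&(abs(u)<.035)&(abs(v)<.0225)&(z>.13)&(z<.19)&(p.max(-1)>60)
q=np.c_[u[m],v[m],z[m]]; print("nut z",np.percentile(q[:,2],[1,50,95,99]).round(4),len(q))
t=q[q[:,2]>np.percentile(q[:,2],95)-.005]; print("rim",rect(t),cv2.minEnclosingCircle((t[:,:2]*1000).astype(np.float32)))
f=q[(q[:,2]<np.percentile(q[:,2],2)+.007)]; print("flange pts",len(f),np.c_[f.min(0),f.max(0)].round(4).tolist(),cv2.minEnclosingCircle((f[:,:2]*1000).astype(np.float32)))
m=(d>0)&(abs(u)<.012)&(abs(v)<.012)&(z>.072)&(z<.1); print("stud",u[m].mean().round(4),v[m].mean().round(4),m.sum())
E
```

```text
t: 28.4
tcp_pos: [0.4944, -0.0323, 0.1182]
ee_rot: [0.926, 0.376, -0.002, -0.002]
wrist_force: [0.0, -0.3, -2.3]
finger_gap: 0.0402
t 28.65 gap 0.0407 tcp [ 0.4964 -0.0354  0.1193] ydir -46.06 tool z [-2.1e-03  1.0e-04 -1.0e+00] F [-0.5  0.3 -2.3] q [-0.84  0.28  0.95  2.06 -0.28  0.94 -0.55]
T [ 0.001  -0.0001  0.0593] W [-0.0015  0.0014 -0.0028]
nut z [0.1457 0.1658 0.1747 0.1862] 365
rim [0.3, 0.4, 41.7, 41.2, -7.1] ((0.016643764451146126, 2.2659969329833984), 23.329288482666016)
flange pts 87 [[-0.0259, 0.0137], [-0.0215, 0.0207], [0.144, 0.1528]] ((-7.897015571594238, -0.547159731388092), 21.628631591796875)
stud -0.0014 -0.0006 30
```

```bash
python3 -m handwheel '[{"tx":0,"ty":0,"tz":0.02,"wx":0,"wy":0.001,"wz":0,"claw":0.03},{"tx":0,"ty":0,"tz":0.035,"wx":0,"wy":0.001,"wz":0,"claw":0.03},{"tx":0,"ty":0,"tz":0.045,"wx":0,"wy":0.001,"wz":0,"claw":0.03},{"tx":0,"ty":0,"tz":0.053,"wx":0,"wy":0.001,"wz":0,"claw":0.03},{"tx":0,"ty":0,"tz":0.06,"wx":0,"wy":0.001,"wz":0,"claw":0.03},{"tx":0,"ty":0,"tz":0.066,"wx":0,"wy":0.001,"wz":0,"claw":0.03},{"tx":0,"ty":0,"tz":0.07,"wx":0,"wy":0.001,"wz":0,"claw":0.03},{"tx":0,"ty":0,"tz":0.0725,"wx":0,"wy":0.001,"wz":0,"claw":0.03},{"tx":0,"ty":0,"tz":0.074,"wx":0,"wy":0.001,"wz":0,"claw":0.03},{"tx":0,"ty":0,"tz":0.074,"wx":0,"wy":0.001,"wz":0,"claw":0.03}]'
python3 - <<'E'
from st import *
for i in range(3): optics.grab_frame("side")
p,d=optics.grab_frame("side"); W=cloud("side",d); u,v=uv(W); z=W[...,2]
go(.497,-.0346,.0434,-45.9)
m=(d>0)&(abs(u)<.028)&(abs(v)<.0225)&(z>.08)&(z<.12)&(p.max(-1)>60)
q=np.c_[u[m],v[m],z[m]]; t=q[(q[:,2]>.092)&(q[:,2]<.106)]; print("rim",rect(t),np.percentile(t[:,2],[10,50,90]).round(4)); strap("side",p,d,.06,.078)
E
```

```text
t: 29.9
tcp_pos: [0.496, -0.034, 0.0453]
ee_rot: [0.927, 0.375, -0.0, -0.001]
wrist_force: [-0.7, 0.7, -2.2]
finger_gap: 0.0401
t 30.10 gap 0.0405 tcp [ 0.4962 -0.034   0.0454] ydir -45.95 tool z [-0.0014  0.0017 -1.    ] F [-0.3  1.1 -2.7] q [-0.73  0.41  0.84  2.11 -0.43  0.8  -0.43]
T [0.0002 0.001  0.002 ] W [-0.0021 -0.0002 -0.0008]
rim [0.0, 0.6, 41.3, 40.2, 31.5] [0.0935 0.0988 0.1007]
side strap top: slope u,v, z [ 0.0015 -0.004   0.0678] 373 station u,v,L,W,ang(mm) [0.4, -0.2, 151.4, 39.8, 0.0]
```

```bash
python3 -m handwheel '[{"tx":0,"ty":0.0005,"tz":0.001,"wx":-0.002,"wy":0,"wz":0,"claw":0.03},{"tx":0,"ty":0.0005,"tz":0.0019,"wx":-0.002,"wy":0,"wz":0,"claw":0.03},{"tx":0,"ty":0.0005,"tz":0.0019,"wx":-0.002,"wy":0,"wz":0,"claw":0.03},{"tx":0,"ty":0.0005,"tz":0.0019,"wx":-0.002,"wy":0,"wz":0,"claw":0.055},{"tx":0,"ty":0.0005,"tz":0.0019,"wx":-0.002,"wy":0,"wz":0,"claw":0.075},{"tx":0,"ty":0.0005,"tz":0.0019,"wx":-0.002,"wy":0,"wz":0,"claw":0.075},{"tx":0,"ty":0.0005,"tz":-0.02,"wx":-0.002,"wy":0,"wz":0,"claw":0.08},{"tx":0,"ty":0.0005,"tz":-0.06,"wx":-0.002,"wy":0,"wz":0,"claw":0.08},{"tx":0,"ty":0.0005,"tz":-0.10,"wx":-0.002,"wy":0,"wz":0,"claw":0.08},{"tx":0,"ty":0.0005,"tz":-0.14,"wx":-0.002,"wy":0,"wz":0,"claw":0.08}]' && python3 -m handwheel '[{"tx":0.03,"ty":-0.03,"tz":0,"wx":0,"wy":0,"wz":0,"claw":0.08},{"tx":0.06,"ty":-0.06,"tz":0,"wx":0,"wy":0,"wz":0,"claw":0.08},{"tx":0.08,"ty":-0.10,"tz":0,"wx":0,"wy":0,"wz":0,"claw":0.08},{"tx":0.08,"ty":-0.14,"tz":0,"wx":0,"wy":0,"wz":0,"claw":0.08},{"tx":0.08,"ty":-0.18,"tz":0,"wx":0,"wy":0,"wz":0,"claw":0.08},{"tx":0.08,"ty":-0.2,"tz":0,"wx":0,"wy":0,"wz":0,"claw":0.08},{"tx":0.08,"ty":-0.2,"tz":0,"wx":0,"wy":0,"wz":0,"claw":0.08},{"tx":0.08,"ty":-0.2,"tz":0,"wx":0,"wy":0,"wz":0,"claw":0.08},{"tx":0.08,"ty":-0.2,"tz":0,"wx":0,"wy":0,"wz":0,"claw":0.08},{"tx":0.08,"ty":-0.2,"tz":0,"wx":0,"wy":0,"wz":0,"claw":0.08}]'
python3 - <<'E'
from st import *
ims=[]
for n in("side","top"):
    p,d=optics.grab_frame(n); W=cloud(n,d); u,v=uv(W); z=W[...,2]; strap(n,p,d,.06,.078)
    m=(d>0)&(abs(u)<.03)&(abs(v)<.03)&(z>.09)&(z<.104); t=np.c_[u[m],v[m],z[m]]; print(n,"nut rim",rect(t),"z",np.median(t[:,2]).round(4))
    # bystanders vs start
    for l,c,zt,r in(("plate",(.772,.105),.008,.06),("bottle",(.5193,.435),.07,.04),("caliper",(.785,-.129),.005,.06)):
        o=[]
        for dd in(np.load(f"{n}0.npz")['d'],d):
            w=cloud(n,dd); k=(dd>0)&(np.hypot(w[...,0]-c[0],w[...,1]-c[1])<r)&(w[...,2]>zt); o.append(w[k][:,:2].mean(0).round(4))
        print(n,l,*o)
    q=pix(n,[.497,-.0346,.05]).astype(int); ims.append(cv2.convertScaleAbs(cv2.resize(p[q[1]-38:q[1]+37,q[0]-25:q[0]+25,::-1],None,fx=8,fy=8,interpolation=cv2.INTER_CUBIC),alpha=1.8))
cv2.imwrite("pics/end.png",np.hstack(ims)); print(read_state()['tcp_pos'])
E
```

```text
t: 31.35
tcp_pos: [0.4964, -0.0348, 0.1863]
ee_rot: [0.927, 0.375, -0.0, -0.0]
wrist_force: [1.0, 0.5, -0.1]
finger_gap: 0.0802
t: 32.6
tcp_pos: [0.4157, 0.1639, 0.1853]
ee_rot: [0.927, 0.374, -0.0, 0.0]
wrist_force: [-0.0, -0.3, -0.7]
finger_gap: 0.0798
side strap top: slope u,v, z [0.0042 0.0045 0.0678] 415 station u,v,L,W,ang(mm) [0.2, -0.2, 151.2, 39.9, -0.0]
side nut rim [-0.3, 0.6, 40.1, 39.1, 5.1] z 0.0968
side plate [0.7716 0.104 ] [0.7715 0.1036]
side bottle [0.5187 0.4329] [0.5189 0.4329]
side caliper [ 0.788 -0.125] [ 0.7869 -0.1253]
top strap top: slope u,v, z [-0.0006  0.0061  0.067 ] 594 station u,v,L,W,ang(mm) [0.0, 1.2, 148.2, 40.0, 0.1]
top nut rim [0.0, 1.6, 39.8, 39.3, -0.6] z 0.0964
top plate [0.7713 0.1049] [0.7716 0.105 ]
top bottle [0.5183 0.4349] [0.5185 0.4345]
top caliper [ 0.7885 -0.1258] [ 0.7837 -0.1255]
[0.41543212 0.16418241 0.18527266]
```

View pics/end.png

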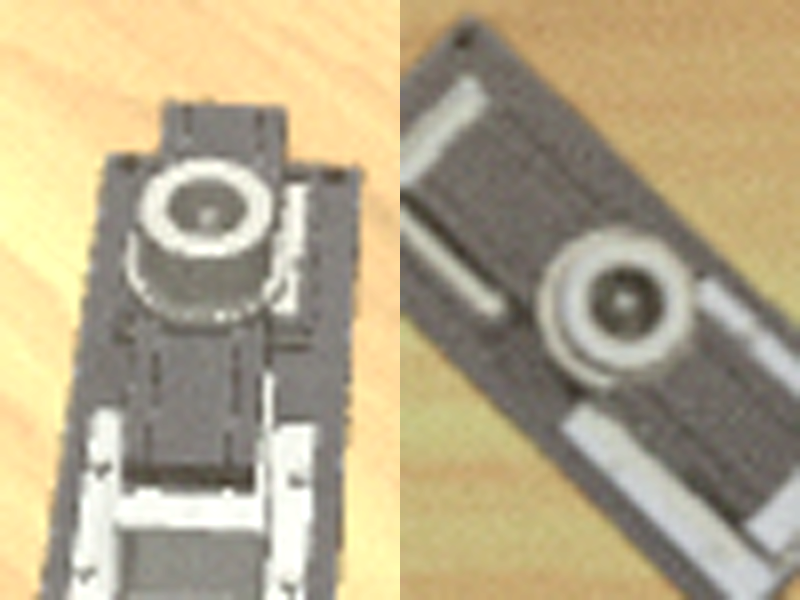

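The last picture shows the strap along the station and the nut flat on it, with the stud inside its bore at (208,212) in the side view and (625,300) in the top view. The robot is clear and the bystanders haven't moved beyond depth noise. Handing in.

```bash
python3 -c "
from cell import order; print(order.close_job())"
```

```text
the job is handed in; nothing more can be done
None
```

The strap clamp is set up in the order asked: bracket between the pins, heel block inside the rim, strap over the stud, and nut over the stud onto the strap. I handed it in at about 33 s, with the open gripper well clear of everything.

**Last checks**
- **Bracket and heel block:** both tops measured about 56 mm, as they should when seated. Both were within about 2 mm of their seat centres and square to within about 1.5°.
- **Strap:** its top is at 67.8 mm, level to within 0.4° and centred on the stud to about 1 mm.
- **Nut:** its rim is at about 97 mm and centred to within about 1.6 mm, with the stud visible in the bore.
- **Packing plate and ink bottle:** unchanged to within 0.5 mm.

**What disagreed or went wrong**
- **Finger height:** the real fingertips sat about 31–37 mm higher than the reported TCP implied. My first grasp of the bracket therefore closed above it, with no measurable force and no movement of the bracket. I measured the offset and allowed for it from then on.
- **Camera offset:** the two cameras differ by 1–2 mm across the station.
- **Caliper:** its thin depth readings differed by up to 5 mm between start and end (1 mm from the side camera). The arm never went near it, so I take that as noise.

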